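Fetch the sharpening stone from the tray pile and clip it in its holder

TASK

Lift the green tray off the pile and stand it on the black mat, take the terracotta-coloured sharpening stone out of the blue tray below and press it flat into the wooden holder so that the red sprung jaw closes on its end. Then nest the green tray back on the pile. Carry it level so the white slip stone stays in it, and leave the other things on the bench, and the blue tray, where they are.

Things in the scene. Friction and masses are not known exactly. Their poses are not given: they have to be found in the camera images.
- top_tray: green top tray, loose, 0.45 kg, 200 (x) x 160 (y) mm, 5 mm walls, 50 mm high, inner floor 11 mm up. Origin: centre of underside. Its foot, 180 x 140 x 6 mm, drops into the mouth (190 x 150) of the tray below with 5 mm play each side; stacked trays sit 44 mm apart. Wooden carrying bar along x over the middle: 130 long, 14 wide (y), 78 to 100 mm above the origin, on posts at x = -58, +58 mm
- stone_tray: blue tray in the middle of the pile, loose, 0.5 kg, same size and shape as the green tray but with no carrying bar; the stone lies on its inner floor, 11 mm above its origin. Origin: centre of its underside; x along the 200 mm side
- base_tray: grey bottom tray of the pile, fixed to the table, empty, same size. Origin: centre of its underside on the table; x along the 200 mm side
- stone: terracotta-coloured sharpening stone, a plain block 140 (x) x 50 (y) x 25 (z) mm, edges rounded 3 mm, about 0.4 kg, alike at both ends. Origin: centre of its underside
- slip: white slip stone, 90 (x) x 36 (y) x 12 (z) mm, lying loose in the green tray to the +y side of its carrying bar. Origin: centre of its underside
- mat: black rubber mat, 240 (x) x 200 (y) x 3 mm, fixed to the table. Origin: centre of its underside
- holder: stone holder, fixed: a wooden base 250 (x, from -113 to +137 mm) x 75 (y) x 12 mm high, with a grey steel stop near its -x end and a red sprung jaw near its +x end, both 50 mm wide. Origin: under the place of the stone's centre, on the table; x points from the stop to the jaw
- seat (a point): centre of the stone's bed on the holder, 12 mm above the table: the clipped stone's origin belongs here, its length along the holder's x. The stop's face is at x = -70 mm: upright for 12 mm above the bed, then flaring outward 10 mm over the next 30 mm of height
- jaw_face (a point): top edge of the red jaw's upright face, 12 mm above the bed, at holder x = +65 mm when closed; moves with the jaw. From here the jaw flares outward 12 mm over the next 30 mm of height, so that a stone pressed down on the flare pushes the jaw open
- jaw (a joint): travel in m of the red jaw along the holder's +x against its spring (4.5 N closed, 6 N on the stone, about 11 N fully open): 0 closed, 0.005 when closed on a stone that touches the stop, 0.022 fully open
- bowl: bystander: small turned wooden bowl, 90 mm across, 45 mm high. Origin: centre of its underside
- oil: bystander: green bottle of honing oil, 44 mm across, 125 mm high. Origin: centre of its underside
- tin: bystander: yellow tin, 60 mm across, 65 mm high. Origin: centre of its underside
- blank: bystander: dark wooden block, 75 x 75 x 60 mm high. Origin: centre of its underside
- turnscrew: bystander: screwdriver, 200 mm long, lying on the right. Origin: centre of its underside

How it is judged:
By the outcome, as a careful person would: the job done as asked, in the order asked, and still so for the second after the job is handed in, with the robot touching nothing.
It also fails if it takes over 72 s, if anything falls off the work surface, if the arm or the gripper's body presses on something with over 40 N, if the wrist force passes 120 N, or if a joint passes its speed limit or range.

ROBOT

A 6-joint arm with a two-finger parallel gripper is mounted at the origin on the work surface. World frame = base frame: x ahead of the robot, y to its left, z up, the work surface at z = 0. Lengths are in mm, angles in rad, forces in N, time in s.
With the tool pointing down it reaches from about 275 to 775 mm from the base axis. Payload 14.6 kg.
Tool frame: the origin (TCP) lies midway between the tips of the shut fingers; the grasp point (between the pads) lies 19 mm behind it; z points along the fingers, y is the line along which they close (so a half turn about z gives the same grasp; the last joint's range is limited). The gripper opens to 85 mm and grips with 20 to 120 N. Pads are 22 mm wide; open, the fingers measure 114 mm over their backs; the gripper's body (76 mm by 85 mm) begins 54 mm behind the grasp point. The pads swing forward as they close: fully open they stand 13 mm farther back than shut.
Start: joints at [-1.437, 0.263, -0.048, 1.259, 0, 1.415], TCP at [149.515, -503.263, 207.278] pointing down, gripper open.
Joint ranges: [-2.65, 2.65], [-0.89, 1.7], [-1.18, 1.37], [-2.13, 2.11], [-1.35, 1.29], [-3.14, 3.14]. Speed limits (rad/s): [1.89, 1.89, 2.57, 2.79, 3.14, 3.14].

INTERFACE

Orientations are given as a 3x3 rotation matrix whose columns are the frame's x, y, z axes.
In Python, from rig import robot gives the robot as it stands.
- The arm moves only by the tool drive_tool, never from a script. Its argument "targets" is a list of rows, each a list of 7 numbers: the turn, a rotation vector about the world's x, y, z as a fraction of full scale, then the shift along the world's x, y, z as a fraction of full scale, then the opening, from -1 (shut) to 1 (fully open). In form: [[rx, ry, rz, dx, dy, dz, claw], ...]. A call has 1 to 12 rows; each row is the pose to reach, as a shift and turn from the pose commanded when the call began; what a row does not reach only later rows make up. Full scale, the value 1, is 0.12 m for a shift and 60 degrees for a turn. A row lasts 1/12 s, in which the tool goes at most 41.7 mm and 7.16 degrees, less where a joint would pass 70% of its speed; a pose out of reach is approached as far as the arm can. A call with a number of a shift or a turn outside -1 to 1 is refused whole. A call with a gripper value outside its range is refused whole. The fingers move at their own pace and stop on an object; "squeeze" is the grip in N (left out, the last holds). Time passes only in rows, so rows that repeat a pose let the fingers close. It gives the time, the measured TCP pose, the force, the opening and the grip force at its end, in the units of the state.
- robot.observe(): the state, without advancing time (a new reading comes with each control period).
- robot.grab_frame(name): name is "side" or "top" or "wrist"; returns the picture (420x560x3 uint8, red, green, blue); there is no depth.
- robot.camera_info(name): a dict with "fovy" (degrees; the focal length in pixels is half the picture's height over the tangent of half this angle, whatever the lens; pixels are square), "cx", "cy" (the principal point, pixels), "cam_to_world" (4x4, takes a point from camera to world coordinates). Camera axes: x right, y down, z forward; pixel columns grow to the right and rows downward; lengths in mm; the calibration is good to about 2 mm. A picture is of the moment at which its call begins: read the wrist's pose just before it. camera_info takes no time and is no camera call; for the wrist camera it gives the pose at the moment of the call.
- robot.sign_off(): hands the job in; it is judged then, once.
The state is a dict: "time_s": time; "qpos": joint angles; "joint_velocities": joint speeds; "joint_efforts": joint torques, N m; "tool_pos": TCP position; "orientation": TCP orientation; "contact_force": force on the tool from outside, world axes, zero at the start; "ft_torque": the same for the moment, N m; "gripper_width": finger opening in mm; "gripper_force": force on a finger pad.
Only numpy, scipy, OpenCV 4.12 (cv2) and the standard library are available. Lean on these libraries where they do the work, as an engineer would, in place of code of your own. Each camera call takes 0.05 s, during which the arm holds its last target. There are 200 camera calls.

## Working session

There is one attempt and no reset: what is moved stays moved. The work goes in short steps, Python scripts to look and compute and a tool call to move; the robot and the scene stay as the last step left them, time stands still between calls to the robot, and variables do not carry over. Pictures are saved under pics/ and viewed, at most 10 in all, crops included, and the job is handed in when it is done.

Besides the shell and the picture viewer there is one more tool, called after ">>>" as name([rows], argument=value, ...), one row to a line, values as JSON. drive_tool: Moves the arm, as the interface text tells. Shift numbers are shares of 0.12 m and turn numbers shares of 60 degrees, none past 1 either way. Its arguments: {"type":"object","properties":{"targets":{"type":"array"},"squeeze":{"type":"number"}},"required":["targets"]}

```bash
ls; mkdir -p pics; python3 - <<'E'
from rig import robot
import cv2,numpy as np
s=robot.observe();print(s)
for n in("side","top","wrist"):
    c=robot.camera_info(n);print(n,c)
    f=robot.grab_frame(n);cv2.imwrite(f"pics/{n}0.png",f[...,::-1])
E
```

```text
pics
{'time_s': 0.0, 'qpos': array([-1.43730151e+00,  2.63516719e-01, -4.89546598e-02,  1.25939086e+00,
        9.75559801e-06,  1.41551817e+00]), 'joint_velocities': array([ 0.00015748,  0.00154509,  0.00010929,  0.00172288, -0.00023707,
        0.00038092]), 'joint_efforts': array([ 4.78906477e-04, -6.37624454e+01,  3.84569836e+01,  1.36686987e-02,
       -1.40586385e-04,  8.91517260e-06]), 'tool_pos': array([ 149.47533329, -502.95317832,  206.82182185]), 'orientation': array([[ 9.58594038e-01,  2.84776147e-01, -1.32202376e-04],
       [ 2.84776124e-01, -9.58593470e-01,  1.05772461e-03],
       [ 1.74486404e-04, -1.05157658e-03, -9.99999432e-01]]), 'contact_force': array([ 0.0714032 ,  0.18288694, -0.35701052]), 'ft_torque': array([ 0.01111305, -0.00871162,  0.02068645]), 'gripper_force': 0.0, 'gripper_width': 85.41160221075457}
side {'fovy': 50.11110565635051, 'cx': 275.9740457410246, 'cy': 210.55515503884334, 'cam_to_world': array([[-9.77962528e-01, -1.60561788e-01,  1.33451141e-01,
         3.82786172e+02],
       [-2.08712278e-01,  7.35514014e-01, -6.44560563e-01,
         7.58
[... 368 characters left out ...]

       [-9.99928418e-01, -1.18185678e-02, -1.86557887e-03,
        -7.30689038e+01],
       [ 3.56719771e-03, -1.45640928e-01, -9.89331085e-01,
         1.00997647e+03],
       [ 0.00000000e+00,  0.00000000e+00,  0.00000000e+00,
         1.00000000e+00]])}
wrist {'fovy': 58.29494057082358, 'cx': 276.3814553045507, 'cy': 206.87579834463938, 'cam_to_world': array([[ 2.85954550e-01, -9.10828639e-01, -2.97693108e-01,
         2.27292293e+02],
       [-9.58243034e-01, -2.71977716e-01, -8.83086070e-02,
        -4.79896151e+02],
       [-5.31883082e-04,  3.10514595e-01, -9.50568463e-01,
         3.72899331e+02],
       [ 0.00000000e+00,  0.00000000e+00,  0.00000000e+00,
         1.00000000e+00]])}
```

```bash
cd pics; python3 - <<'E'
import cv2
for n in("side","top"):
    cv2.imwrite(n+"0b.png",cv2.resize(cv2.imread(n+"0.png"),(800,600),interpolation=cv2.INTER_CUBIC))
E
```

```text
(no output)
```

View pics/top0b.png

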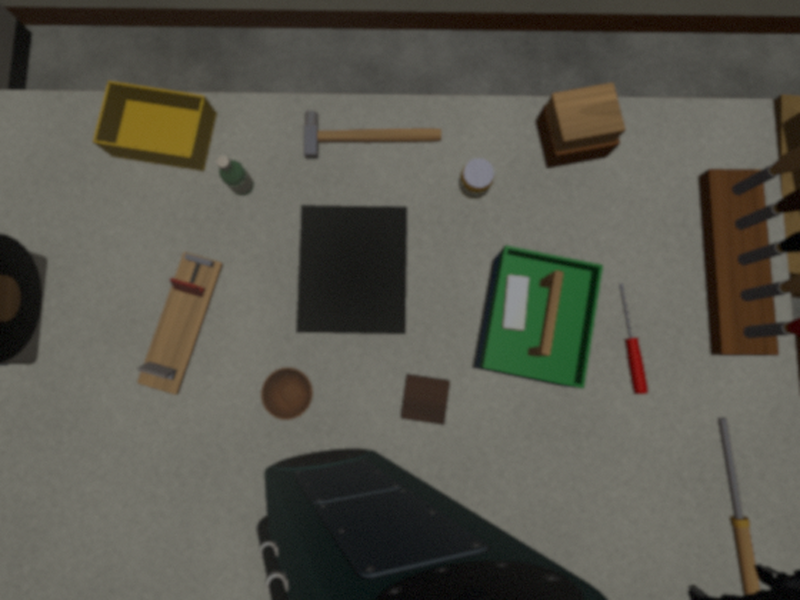

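View pics/side0b.png

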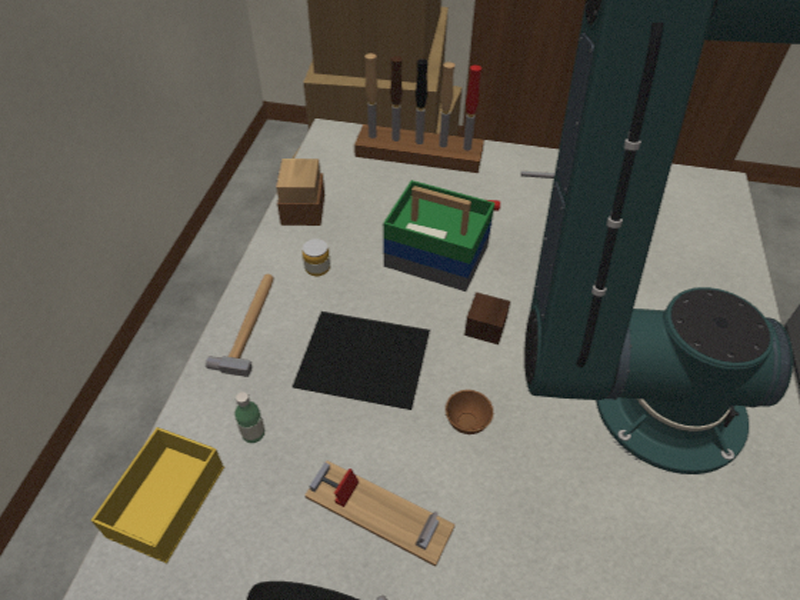

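The top view (800x600 scale) shows the pile with the green tray at about (542,317), and its bar running from (558,273) to (541,355). The mat has corners (302,206), (407,208), (405,332) and (297,331). In the holder, the jaw is at (187,286) and the stop at (158,370). The side view shows the same layout: tray at (440,220), mat at (362,360), holder with jaw at (346,487) and stop at (427,530).

```bash
cat > h.py <<'E'
import numpy as np, cv2
from rig import robot
def ray(c,p):
    f=210/np.tan(np.radians(c["fovy"])/2);T=np.array(c["cam_to_world"])
    d=T[:3,:3]@np.array([(p[0]-c["cx"])/f,(p[1]-c["cy"])/f,1.])
    return T[:3,3],d/np.linalg.norm(d)
def tri(obs):
    A=np.zeros((3,3));b=np.zeros(3)
    for c,p in obs:
        o,d=ray(c,p);M=np.eye(3)-np.outer(d,d);A+=M;b+=M@o
    x=np.linalg.solve(A,b)
    r=[np.linalg.norm(np.cross(x-ray(c,p)[0],ray(c,p)[1])) for c,p in obs]
    return x,max(r)
def plane(c,p,z):
    o,d=ray(c,p);return o+d*(z-o[2])/d[2]
def proj(c,X):
    T=np.array(c["cam_to_world"]);f=210/np.tan(np.radians(c["fovy"])/2)
    q=T[:3,:3].T@(np.asarray(X,float)-T[:3,3]);return np.array([f*q[0]/q[2]+c["cx"],f*q[1]/q[2]+c["cy"]])
E
python3 - <<'E'
from h import *
np.set_printoptions(precision=1,suppress=True)
t,s=robot.camera_info("top"),robot.camera_info("side");k=.7
P={"mat++":((302,206),(294,387)),"mat+-":((407,208),(322,313)),"mat--":((405,332),(429,330)),"mat-+":((297,331),(411,406)),
"rim++":((507,248),(385,223)),"rim+-":((600,266),(411,183)),"rim--":((583,386),(495,208)),
"bar+":((558,273),(414,190)),"bar-":((541,355),(468,203)),
"base jaw+":((221,262),(325,462)),"base stop-":((178,393),(435,562)),"base stop+":((138,384),(453,526)),"bowl":((287,393),(470,410)),"blank":((426,397),(488,312)),"oil":((224,161),(242,398)),
"tin":((478,168),(315,246))}
for n,(a,b) in P.items():print(n,*tri([(t,np.array(a)*k),(s,np.array(b)*k)]))
E
```

```text
mat++ [719.1 111.3  -1.6] 2.76014366320305
mat+- [719.8 -87.2  -6.8] 2.1840672773982277
mat-- [484.2 -85.7  -1.7] 2.1486312901724087
mat-+ [484.  110.4   6.2] 1.3504035536458339
rim++ [ 614.3 -248.2  132.5] 1.5089712708649716
rim+- [ 587.2 -400.1  127.2] 1.7077984158068427
rim-- [ 391.6 -370.3  113.2] 4.31846860409047
bar+ [ 565.9 -317.   176.4] 1.9794052668403392
bar- [ 443.  -284.6  188.5] 0.5622176469601056
base jaw+ [611.1 256.2   4.5] 0.2233556891323003
base stop- [378.7 355.1 -86. ] 10.81696146708179
base stop+ [380.2 355.6  82.3] 9.771728890419947
bowl [374.  117.2  40.8] 2.202447003493037
blank [ 369.4 -122.4   43.7] 2.879607080913413
oil [761.4 224.2 117.1] 1.9839615540651105
tin [ 769.  -211.5   69.1] 5.335566735735794
```

>>> drive_tool([
  [-0.0,0,-0.15,0.3,0.15,0.4,1],
  [0,0,-0.3,0.6,0.3,0.8,1],
  [0,0,-0.4,0.9,0.5,1,1],
  [0,0,-0.46,1,0.6,1,1],
  [0,0,-0.46,1,0.6,1,1],
  [0,0,-0.46,1,0.6,1,1],
])

```text
time_s: 0.65
tool_pos: [272.2, -429.9, 329.6]
orientation: [[0.982, -0.189, 0.002], [-0.189, -0.982, -0.003], [0.002, 0.002, -1.0]]
contact_force: [0.5, -0.8, 0.7]
gripper_width: 85.5
gripper_force: 0.0
```

>>> drive_tool([
  [0,0,0,0.3,0.2,0,1],
  [0,0,0,0.6,0.4,0,1],
  [0,0,0,0.9,0.5,0,1],
  [0,0,0,1,0.55,0,1],
  [0,0,0,1,0.55,0,1],
])

```text
time_s: 1.07
tool_pos: [391.7, -364.0, 326.4]
orientation: [[0.982, -0.188, -0.0], [-0.188, -0.982, 0.001], [-0.001, -0.001, -1.0]]
contact_force: [0.5, 0.0, -0.5]
gripper_width: 85.4
gripper_force: 0.0
```

>>> drive_tool([
  [0,0,0,0.3,0.2,0,1],
  [0,0,0,0.6,0.4,0,1],
  [0,0,0,0.75,0.53,0,1],
  [0,0,0,0.75,0.53,0,1],
  [0,0,0,0.75,0.53,0,1],
  [0,0,0,0.75,0.53,0,1],
])

```text
time_s: 1.57
tool_pos: [478.7, -302.4, 327.0]
orientation: [[0.981, -0.192, -0.001], [-0.192, -0.981, 0.0], [-0.001, 0.0, -1.0]]
contact_force: [-0.3, 0.8, -0.9]
gripper_width: 85.1
gripper_force: 0.0
```

```bash
cat > shot.py <<'E'
import sys,pickle
from h import *
n=sys.argv[1];c=robot.camera_info("wrist");f=robot.grab_frame("wrist")
pickle.dump(c,open(f"pics/{n}.pkl","wb"))
cv2.imwrite(f"pics/{n}.png",cv2.resize(f[...,::-1],(800,600),interpolation=cv2.INTER_CUBIC))
E
python3 shot.py w1
```

>>> drive_tool([
  [0,0,0,0.1,-0.25,0,1],
  [0,0,0,0.2,-0.5,0,1],
  [0,0,0,0.2,-0.5,0,1],
  [0,0,0,0.2,-0.5,0,1],
])

```text
time_s: 1.95
tool_pos: [502.6, -363.9, 326.2]
orientation: [[0.981, -0.195, -0.001], [-0.195, -0.981, 0.001], [-0.001, -0.001, -1.0]]
contact_force: [-0.9, -0.6, -0.1]
gripper_width: 86.0
gripper_force: 0.0
```

```bash
python3 shot.py w2; python3 -c "
import cv2,numpy as np
a=cv2.imread('pics/w1.png');b=cv2.imread('pics/w2.png')
print(a.shape)"
```

```text
(600, 800, 3)
```

View pics/w1.png

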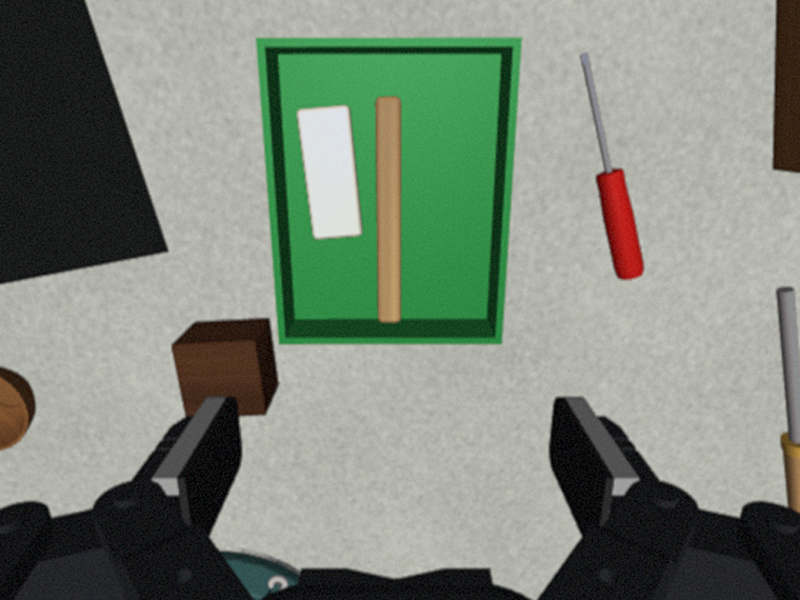

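View pics/w2.png

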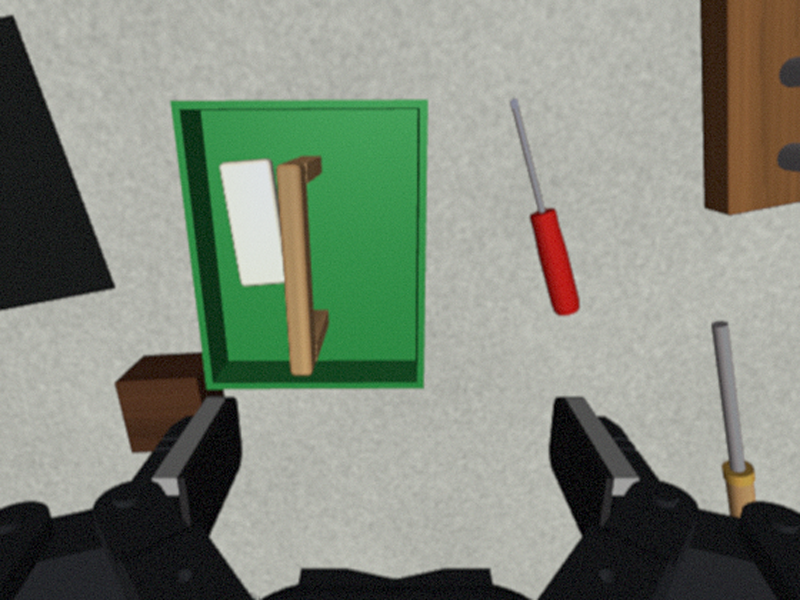

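w1 shows the bar's top face at (376,97)-(400,97) to (378,322)-(401,322), with rim corners (257,39), (521,38), (502,344), (280,343). w2 shows the bar at (278,163)-(304,163) to (291,374)-(312,374), with the rim at (172,101), (428,100), (424,387), (207,389).

```bash
python3 - <<'E'
from h import *;import pickle
np.set_printoptions(precision=1,suppress=True)
a,b=[pickle.load(open(f"pics/w{i}.pkl","rb")) for i in(1,2)];k=.7
P={"rim++":((257,39),(172,101)),"rim+-":((521,38),(428,100)),"rim--":((502,344),(424,387)),"rim-+":((280,343),(207,389)),
"bar++":((376,97),(278,163)),"bar+-":((400,97),(304,163)),"bar--":((401,322),(312,374)),"bar-+":((378,322),(291,374)),
"slip":((330,172),(252,222))}
R={}
for n,(p,q) in P.items():
    x,e=tri([(a,np.array(p)*k),(b,np.array(q)*k)]);print(n,x,round(e,2),plane(a,np.array(p)*k,138 if n[0]=="r" else 188)[:2],plane(b,np.array(q)*k,138 if n[0]=="r" else 188)[:2])
    R[n]=(plane(a,np.array(p)*k,138 if n[0]=="r" else 188)+plane(b,np.array(q)*k,138 if n[0]=="r" else 188))/2
for s in("rim","bar"):
    c=sum(R[s+i] for i in("++","+-","--","-+"))/4;d=R[s+"++"]+R[s+"+-"]-R[s+"-+"]-R[s+"--"]
    d2=R[s+"++"]-R[s+"+-"]+R[s+"-+"]-R[s+"--"]
    print(s,c,np.degrees(np.arctan2(d[1],d[0])),np.degrees(np.arctan2(-d2[0],d2[1])),np.linalg.norm(d)/2,np.linalg.norm(d2)/2)
o=robot.observe();print(o["tool_pos"],o["orientation"])
E
```

```text
rim++ [ 619.9 -244.   134.1] 0.01 [ 619.3 -244.8] [ 619.5 -245.4]
rim+- [ 589.7 -401.3  134.9] 0.17 [ 589.6 -400.5] [ 589.5 -401.1]
rim-- [ 392.7 -363.7  134.6] 0.42 [ 393.9 -363.4] [ 395.  -363.7]
rim-+ [ 426.6 -209.3  142.8] 0.22 [ 425.  -207.7] [ 424.2 -207. ]
bar++ [ 571.9 -309.3  179.1] 0.09 [ 571.5 -309.6] [ 572.3 -311.3]
bar+- [ 569.2 -322.5  172.7] 0.36 [ 569.  -322.1] [ 569.5 -325.3]
bar-- [ 442.9 -298.5  186.5] 0.32 [ 443.1 -298.7] [ 443.9 -298.8]
bar-+ [ 444.1 -284.4  183. ] 0.12 [ 445.8 -285. ] [ 446.4 -285.9]
slip [ 533.7 -266.9  115.7] 0.53 [ 538.1 -276.7] [ 543.5 -288.3]
rim [ 507.  -304.2  138. ] -10.892397967171057 -10.889273484954948 198.5178118803569 158.8173965329062
bar [ 507.7 -304.6  188. ] -11.242287018802243 -11.069397141158063 128.2316923567826 13.539463423274952
[ 502.6 -362.8  326.9] [[ 1.  -0.2 -0. ]
 [-0.2 -1.   0. ]
 [-0.  -0.  -1. ]]
```

>>> drive_tool([
  [0,0,0,0.02,0.25,-0.1,1],
  [0,0,0,0.04,0.49,-0.3,1],
  [0,0,0,0.04,0.49,-0.5,1],
  [0,0,0,0.04,0.49,-0.7,1],
  [0,0,0,0.04,0.49,-0.7,1],
])

```text
time_s: 2.42
tool_pos: [506.2, -300.9, 240.4]
orientation: [[0.982, -0.191, -0.004], [-0.191, -0.982, 0.003], [-0.004, -0.002, -1.0]]
contact_force: [-0.9, 0.3, -2.0]
gripper_width: 85.4
gripper_force: 0.0
```

>>> drive_tool([
  [0,0,0,0,0,-0.2,1],
  [0,0,0,0,0,-0.4,1],
  [0,0,0,0,0,-0.6,1],
  [0,0,0,0,0,-0.7,1],
  [0,0,0,0,0,-0.7,1],
  [0,0,0,0,0,-0.7,1],
])

```text
time_s: 2.92
tool_pos: [508.1, -303.1, 160.7]
orientation: [[0.981, -0.192, 0.001], [-0.192, -0.981, -0.0], [0.001, 0.0, -1.0]]
contact_force: [-0.5, -0.4, -0.2]
gripper_width: 85.6
gripper_force: 0.0
```

>>> drive_tool([
  [0,0,0,0,0,0,-1],
  [0,0,0,0,0,0,-1],
  [0,0,0,0,0,0,-1],
  [0,0,0,0,0,0,-1],
  [0,0,0,0,0,0,-1],
  [0,0,0,0,0,0,-1],
  [0,0,0,0,0,0,-1],
  [0,0,0,0,0,0,-1],
], squeeze=70)

```text
time_s: 3.58
tool_pos: [508.5, -303.0, 159.8]
orientation: [[0.981, -0.192, 0.001], [-0.192, -0.981, -0.001], [0.001, 0.0, -1.0]]
contact_force: [-2.2, 1.6, 5.9]
gripper_width: 10.8
gripper_force: 68.5
```

>>> drive_tool([
  [0,0,0,0,0,0.02,-1],
  [0,0,0,0,0,0.06,-1],
  [0,0,0,0,0,0.12,-1],
  [0,0,0,0,0,0.2,-1],
  [0,0,0,0,0,0.3,-1],
  [0,0,0,0,0,0.4,-1],
  [0,0,0,0,0,0.5,-1],
  [0,0,0,0,0,0.58,-1],
  [0,0,0,0,0,0.62,-1],
  [0,0,0,0,0,0.64,-1],
  [0,0,0,0,0,0.64,-1],
])

```text
time_s: 4.5
tool_pos: [508.4, -303.0, 236.5]
orientation: [[0.981, -0.192, 0.0], [-0.192, -0.981, -0.0], [0.001, 0.0, -1.0]]
contact_force: [0.5, -0.4, -5.2]
gripper_width: 10.7
gripper_force: 68.5
```

```bash
python3 shot.py w3; python3 - <<'E'
from h import *
np.set_printoptions(precision=1,suppress=True)
t,s=robot.camera_info("top"),robot.camera_info("side")
for c,L in((t,((302,206),(407,208),(405,332),(297,331))),(s,((294,387),(322,313),(429,330),(411,406)))):
    P=np.array([plane(c,np.array(p)*.7,3) for p in L]);print(P,P.mean(0))
E
```

```text
[[720.6 110.7   3. ]
 [719.2 -87.    3. ]
 [486.  -85.6   3. ]
 [485.6 111.1   3. ]] [602.9  12.3   3. ]
[[714.8 114.5   3. ]
 [714.5 -79.    3. ]
 [481.6 -82.    3. ]
 [482.9 108.4   3. ]] [598.5  15.5   3. ]
```

View pics/w3.png

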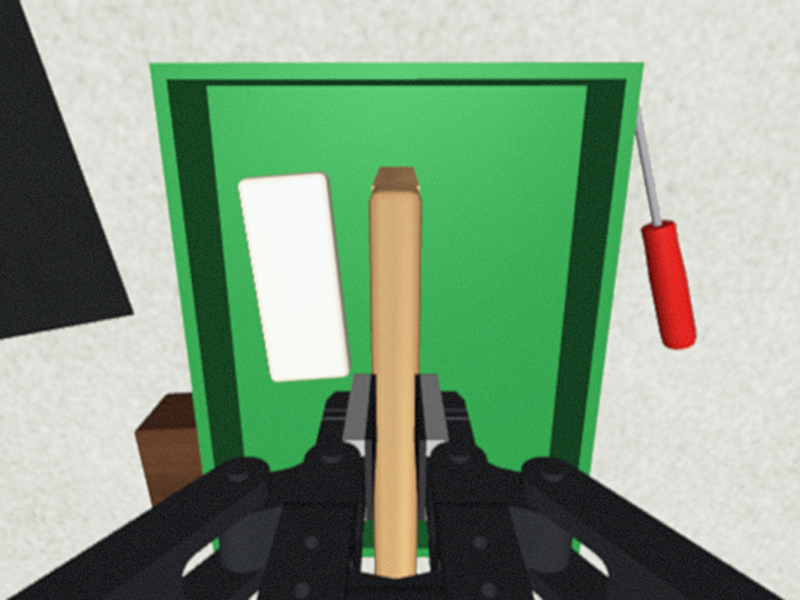

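w3 shows the tray hanging level and centred in the pads, which meet the bar at (372,400) and (420,400). The slip still lies at (293,277). The mat centre comes out near (601.5, 13).

>>> drive_tool([
  [0,0,0,0.01,0.02,0,-1],
  [0,0,0.01,0.02,0.08,0,-1],
  [0,0,0.01,0.05,0.18,0,-1],
  [0,0,0.02,0.08,0.29,0,-1],
  [0,0,0.03,0.11,0.4,0,-1],
  [0,0,0.03,0.15,0.52,0,-1],
  [0,0,0.04,0.19,0.64,0,-1],
  [0,0,0.05,0.23,0.76,0,-1],
  [0,0,0.05,0.25,0.86,0,-1],
  [0,0,0.06,0.26,0.93,0,-1],
  [0,0,0.06,0.26,0.95,0,-1],
  [0,0,0.06,0.26,0.95,0,-1],
])

```text
time_s: 5.55
tool_pos: [539.5, -188.1, 236.2]
orientation: [[0.992, -0.129, 0.0], [-0.129, -0.992, -0.0], [0.0, 0.0, -1.0]]
contact_force: [-1.0, 0.0, -4.1]
gripper_width: 10.6
gripper_force: 68.5
```

>>> drive_tool([
  [0,0,0,0.01,0.02,0,-1],
  [0,0,0.01,0.02,0.08,0,-1],
  [0,0,0.01,0.05,0.18,0,-1],
  [0,0,0.02,0.08,0.29,0,-1],
  [0,0,0.03,0.11,0.4,0,-1],
  [0,0,0.03,0.15,0.52,0,-1],
  [0,0,0.04,0.19,0.64,0,-1],
  [0,0,0.05,0.23,0.76,0,-1],
  [0,0,0.05,0.25,0.86,0,-1],
  [0,0,0.06,0.26,0.93,0,-1],
  [0,0,0.06,0.26,0.95,0,-1],
  [0,0,0.06,0.26,0.95,0,-1],
])

```text
time_s: 6.55
tool_pos: [570.6, -74.1, 236.1]
orientation: [[0.998, -0.066, -0.0], [-0.066, -0.998, -0.0], [-0.0, 0.0, -1.0]]
contact_force: [0.4, -0.8, -4.7]
gripper_width: 10.6
gripper_force: 68.5
```

>>> drive_tool([
  [0,0,0,0.01,0.02,0,-1],
  [0,0,0.01,0.02,0.08,0,-1],
  [0,0,0.02,0.05,0.17,0,-1],
  [0,0,0.03,0.08,0.26,-0.02,-1],
  [0,0,0.04,0.11,0.35,-0.06,-1],
  [0,0,0.05,0.15,0.44,-0.12,-1],
  [0,0,0.06,0.19,0.54,-0.2,-1],
  [0,0,0.06,0.22,0.63,-0.3,-1],
  [0,0,0.065,0.24,0.69,-0.4,-1],
  [0,0,0.065,0.25,0.72,-0.48,-1],
  [0,0,0.065,0.26,0.73,-0.53,-1],
  [0,0,0.065,0.26,0.73,-0.55,-1],
])

```text
time_s: 7.55
tool_pos: [601.6, 13.3, 168.7]
orientation: [[1.0, 0.001, -0.002], [0.001, -1.0, 0.0], [-0.002, -0.0, -1.0]]
contact_force: [-0.3, -0.3, -5.6]
gripper_width: 10.7
gripper_force: 68.5
```

>>> drive_tool([
  [0,0,0,0,0,-0.02,-1],
  [0,0,0,0,0,-0.08,-1],
  [0,0,0,0,0,-0.18,-1],
  [0,0,0,0,0,-0.29,-1],
  [0,0,0,0,0,-0.4,-1],
  [0,0,0,0,0,-0.51,-1],
  [0,0,0,0,0,-0.61,-1],
  [0,0,0,0,0,-0.68,-1],
  [0,0,0,0,0,-0.73,-1],
  [0,0,0,0,0,-0.76,-1],
  [0,0,0,0,0,-0.78,-1],
  [0,0,0,0,0,-0.78,-1],
])

```text
time_s: 8.55
tool_pos: [602.0, 12.6, 76.4]
orientation: [[1.0, 0.001, 0.0], [0.001, -1.0, -0.0], [0.0, 0.0, -1.0]]
contact_force: [0.3, 0.9, -4.3]
gripper_width: 10.4
gripper_force: 68.5
```

>>> drive_tool([
  [0,0,0,0,0,-0.005,-1],
  [0,0,0,0,0,-0.01,-1],
  [0,0,0,0,0,-0.02,-1],
  [0,0,0,0,0,-0.02,-1],
])

```text
time_s: 8.88
tool_pos: [602.3, 12.6, 74.8]
orientation: [[1.0, 0.001, 0.001], [0.001, -1.0, -0.0], [0.001, 0.0, -1.0]]
contact_force: [-1.6, -0.8, 2.1]
gripper_width: 11.0
gripper_force: 69.4
```

>>> drive_tool([
  [0,0,0,0,0,0,0],
  [0,0,0,0,0,0,1],
  [0,0,0,0,0,0,1],
  [0,0,0,0,0,0,1],
  [0,0,0,0,0,0,1],
  [0,0,0,0,0,0.1,1],
  [0,0,0,0,0,0.3,1],
  [0,0,0,0,0,0.5,1],
  [0,0,0,0,0,0.75,1],
  [0,0,0,0,0,1,1],
])

```text
time_s: 9.72
tool_pos: [601.5, 12.8, 195.2]
orientation: [[1.0, 0.001, -0.001], [0.001, -1.0, 0.0], [-0.001, -0.0, -1.0]]
contact_force: [0.6, 0.6, 0.6]
gripper_width: 85.4
gripper_force: 0.0
```

>>> drive_tool([
  [0,0,-0.03,-0.1,-0.2,0.3,1],
  [0,0,-0.07,-0.2,-0.5,0.6,1],
  [0,0,-0.12,-0.3,-0.8,0.9,1],
  [0,0,-0.18,-0.4,-1,1,1],
  [0,0,-0.18,-0.4,-1,1,1],
])

```text
time_s: 10.13
tool_pos: [553.3, -110.7, 317.7]
orientation: [[0.981, -0.192, 0.004], [-0.192, -0.981, -0.002], [0.004, 0.002, -1.0]]
contact_force: [0.5, -0.2, 0.3]
gripper_width: 85.4
gripper_force: 0.0
```

>>> drive_tool([
  [0,0,0,-0.1,-0.3,0,1],
  [0,0,0,-0.2,-0.6,0,1],
  [0,0,0,-0.3,-0.9,0,1],
  [0,0,0,-0.4,-1,0,1],
  [0,0,0,-0.4,-1,0,1],
])

```text
time_s: 10.55
tool_pos: [504.3, -229.8, 313.7]
orientation: [[0.982, -0.19, -0.001], [-0.19, -0.982, -0.0], [-0.001, 0.0, -1.0]]
contact_force: [0.0, 0.0, 0.2]
gripper_width: 85.0
gripper_force: 0.0
```

>>> drive_tool([
  [0,0,0,0,-0.3,0,1],
  [0,0,0,0,-0.5,0,1],
  [0,0,0,0,-0.6,0,1],
  [0,0,0,0,-0.6,0,1],
])

```text
time_s: 10.88
tool_pos: [506.1, -300.7, 313.1]
orientation: [[0.982, -0.188, -0.001], [-0.188, -0.982, 0.001], [-0.001, -0.0, -1.0]]
contact_force: [-0.4, -0.5, -0.8]
gripper_width: 85.8
gripper_force: 0.0
```

```bash
python3 shot.py w4
```

>>> drive_tool([
  [0,0,0,0,-0.2,-0.1,1],
  [0,0,0,0,-0.3,-0.3,1],
  [0,0,0,0,-0.3,-0.4,1],
  [0,0,0,0,-0.3,-0.4,1],
])

```text
time_s: 11.27
tool_pos: [505.5, -333.6, 263.7]
orientation: [[0.983, -0.186, -0.003], [-0.186, -0.983, 0.003], [-0.003, -0.002, -1.0]]
contact_force: [-0.3, 1.0, 0.3]
gripper_width: 85.4
gripper_force: 0.0
```

```bash
python3 shot.py w5; cd pics; python3 -c "
import cv2,numpy as np
a=cv2.resize(cv2.imread('w4.png'),(400,300));b=cv2.imread('w5.png')
cv2.imwrite('w45.png',np.vstack([cv2.imread('w4.png')[:420],b[:420]])[:,100:700])
print(cv2.imread('w45.png').shape)
im=np.hstack([cv2.imread('w4.png')[:430,180:580],b[:430,180:580]]);cv2.imwrite('w45.png',im)"
```

```text
(840, 600, 3)
```

View pics/w45.png

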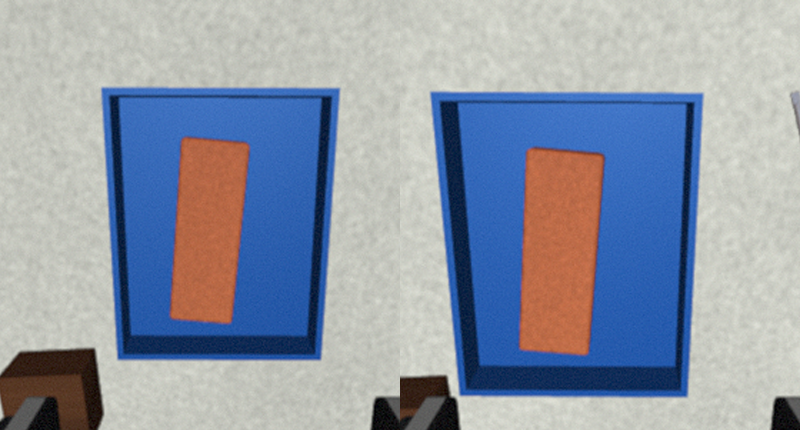

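The stone's top face lies at w4 crop (183,138), (249,144), (231,324), (171,320) and at w5 crop (527,149), (604,155), (588,355), (520,350). The blue rim is clear in both views.

```bash
cat > quad.py <<'E'
from h import *;import pickle
np.set_printoptions(precision=1,suppress=True)
def quad(name,views,z):
    # views: list of (cam, 4 corners in 800-px scale) in order ++,+-,--,-+
    n=[tri([(c,np.array(q[i])*.7) for c,q in views]) for i in range(4)]
    print(name,"heights",np.array([x[0][2] for x in n]),"err",np.array([x[1] for x in n]))
    for c,q in views:
        P=np.array([plane(c,np.array(p)*.7,z) for p in q])
        d=P[0]+P[1]-P[2]-P[3];e=P[0]+P[3]-P[1]-P[2]
        print("  c",P.mean(0),"yaw %.2f %.2f L %.1f W %.1f"%(np.degrees(np.arctan2(d[1],d[0])),np.degrees(np.arctan2(-e[0],e[1])),np.linalg.norm(d)/2,np.linalg.norm(e)/2))
def cam(n):return pickle.load(open(f"pics/{n}.pkl","rb"))
E
python3 - <<'E'
from quad import *
o=lambda L,d:[(a+d,b) for a,b in L]
a,b=cam("w4"),cam("w5")
quad("stone",[(a,o([(183,138),(249,144),(231,324),(171,320)],180)),(b,o([(527,149),(604,155),(588,355),(520,350)],-220))],80)
quad("blue",[(a,o([(103,89),(339,89),(321,358),(119,358)],180)),(b,o([(431,94),(702,94),(686,395),(461,395)],-220))],94)
E
```

```text
stone heights [84.4 69.7 74.1 77.4] err [0.  0.2 0.1 0.4]
  c [ 504.5 -294.6   80. ] yaw -15.66 -15.30 L 138.6 W 47.5
  c [ 505.  -294.8   80. ] yaw -15.69 -15.08 L 138.1 W 48.4
blue heights [ 99.7  96.7 102.3  97.8] err [0.1 0.1 0.3 0.2]
  c [ 507.3 -304.4   94. ] yaw -10.79 -10.76 L 196.9 W 158.1
  c [ 507.2 -303.8   94. ] yaw -10.85 -10.62 L 197.3 W 157.9
```

>>> drive_tool([
  [0,0,-0.04,0,0.2,-0.1,1],
  [0,0,-0.08,-0.01,0.338,-0.3,1],
  [0,0,-0.08,-0.01,0.338,-0.55,1],
  [0,0,-0.08,-0.01,0.338,-0.8,1],
  [0,0,-0.08,-0.01,0.338,-1,1],
  [0,0,-0.08,-0.01,0.338,-1,1],
])

```text
time_s: 11.82
tool_pos: [503.7, -292.4, 143.5]
orientation: [[0.964, -0.267, -0.003], [-0.267, -0.964, 0.003], [-0.004, -0.002, -1.0]]
contact_force: [-0.4, -0.1, -0.6]
gripper_width: 85.3
gripper_force: 0.0
```

>>> drive_tool([
  [0,0,0,0,0,-0.1,1],
  [0,0,0,0,0,-0.25,1],
  [0,0,0,0,0,-0.4,1],
  [0,0,0,0,0,-0.55,1],
  [0,0,0,0,0,-0.65,1],
  [0,0,0,0,0,-0.71,1],
  [0,0,0,0,0,-0.72,1],
  [0,0,0,0,0,-0.72,1],
])

```text
time_s: 12.48
tool_pos: [505.4, -294.8, 61.0]
orientation: [[0.963, -0.268, 0.001], [-0.268, -0.963, -0.001], [0.001, 0.0, -1.0]]
contact_force: [-0.3, 0.2, 0.5]
gripper_width: 85.1
gripper_force: 0.0
```

>>> drive_tool([
  [0,0,0,0,0,0,-1],
  [0,0,0,0,0,0,-1],
  [0,0,0,0,0,0,-1],
  [0,0,0,0,0,0,-1],
  [0,0,0,0,0,0,-1],
  [0,0,0,0,0,0,-1],
], squeeze=80)

```text
time_s: 12.98
tool_pos: [504.7, -294.7, 59.8]
orientation: [[0.963, -0.268, 0.0], [-0.268, -0.963, -0.0], [0.0, 0.0, -1.0]]
contact_force: [-0.1, -0.2, -0.0]
gripper_width: 12.0
gripper_force: 0.0
```

```bash
python3 shot.py w6; python3 - <<'E'
from h import *
s=robot.grab_frame("side")[...,::-1];o=robot.observe();print(o["gripper_width"],o["gripper_force"],o["contact_force"])
w=cv2.imread("pics/w6.png")[120:600,150:650]
c=cv2.resize(s[110:210,250:360],(400,364),interpolation=cv2.INTER_CUBIC)
im=np.zeros((480,800,3),np.uint8);im[:,:400]=cv2.resize(w,(400,384))[:384].repeat(1,0).shape and 0
im[:384,:400]=cv2.resize(w,(400,384));im[:364,400:]=c
cv2.imwrite("pics/c6.png",im)
E
```

```text
0.1659298952798295 0.0 [0.07174563 0.01387079 0.66297154]
```

View pics/c6.png

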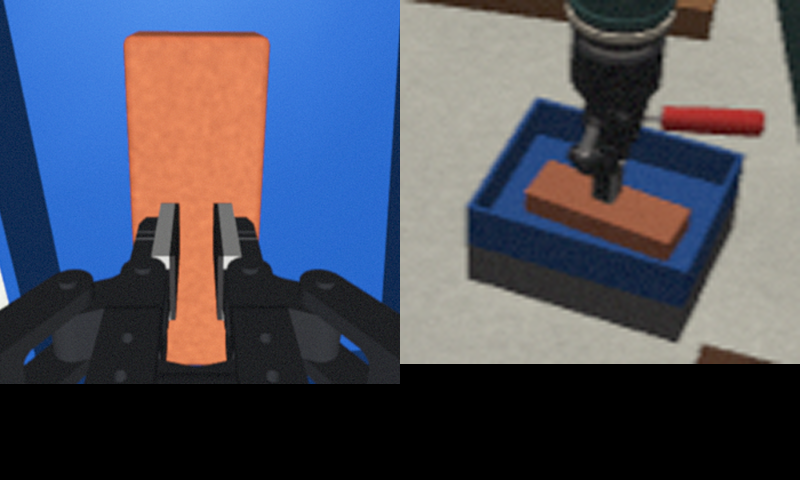

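c6 shows the pads shut above the stone. On the left the stone's far end is at (125-268, 35); on the right the fingertip, at about (607,202), sits on top of the stone. I'll check heights by projecting into the side view.

```bash
python3 - <<'E'
from quad import *
s=robot.camera_info("side");o=robot.observe();p=o["tool_pos"];print(p,o["gripper_width"])
cr=lambda X:((proj(s,X)-[250,110])*3.636+[400,0])
for z in(60,70,80,90):print("tip",z,cr([p[0],p[1],z]))
def corner(c,yaw,L,W,z):
    a=np.radians(yaw);R=np.array([[np.cos(a),-np.sin(a)],[np.sin(a),np.cos(a)]])
    return [cr([*(np.array(c)+R@np.array([sx*L/2,sy*W/2])),z]).round(0).tolist() for sx,sy in((1,1),(1,-1),(-1,-1),(-1,1))]
for z in(60,70,80):print("stone top",z,corner((504.8,-294.7),-15.5,140,50,z))
for z in(50,94):print("rim",z,corner((507.2,-304.1),-10.8,200,160,z))
c=cam("w6");
for z in(60,70,80):
    P=[plane(c,(np.array(q)*1.25+[150,120])*.7,z) for q in((125,36),(269,36))];print(z,P,np.linalg.norm(P[0]-P[1]))
print(proj(c,p)/.7)
E
```

```text
[ 504.7 -294.7   59.7] 0.1659298952798295
tip 60 [601.9 211.8]
tip 70 [602.5 203.6]
tip 80 [603.2 195.2]
tip 90 [603.8 186.8]
stone top 60 [[519.0, 204.0], [544.0, 170.0], [686.0, 220.0], [663.0, 256.0]]
stone top 70 [[519.0, 195.0], [544.0, 162.0], [687.0, 212.0], [664.0, 247.0]]
stone top 80 [[519.0, 187.0], [544.0, 153.0], [688.0, 204.0], [665.0, 239.0]]
rim 50 [[462.0, 239.0], [530.0, 129.0], [734.0, 186.0], [678.0, 304.0]]
rim 94 [[462.0, 203.0], [531.0, 93.0], [740.0, 150.0], [683.0, 268.0]]
60 [array([ 577.6, -286.6,   60. ]), array([ 563.1, -338.7,   60. ])] 54.083376558659864
70 [array([ 577.9, -288.3,   70. ]), array([ 564.3, -337.3,   70. ])] 50.8218553373394
80 [array([ 578.2, -290.1,   80. ]), array([ 565.5, -335.9,   80. ])] 47.560334116018986
[396.9 370.1]
```

>>> drive_tool([
  [0,0,0,0,0,-0.01,-1],
  [0,0,0,0,0,-0.02,-1],
  [0,0,0,0,0,-0.02,-1],
], squeeze=20)

```text
time_s: 13.33
tool_pos: [504.6, -294.6, 57.0]
orientation: [[0.963, -0.268, -0.0], [-0.268, -0.963, 0.0], [-0.0, -0.0, -1.0]]
contact_force: [0.7, 0.5, -0.6]
gripper_width: -0.1
gripper_force: 0.0
```

>>> drive_tool([
  [0,0,0,0,0,-0.01,-1],
  [0,0,0,0,0,-0.02,-1],
  [0,0,0,0,0,-0.03,-1],
  [0,0,0,0,0,-0.03,-1],
])

```text
time_s: 13.67
tool_pos: [504.8, -294.8, 55.9]
orientation: [[0.963, -0.268, 0.001], [-0.268, -0.963, -0.001], [0.002, 0.001, -1.0]]
contact_force: [-10.2, 6.9, 34.3]
gripper_width: -0.3
gripper_force: 17.1
```

>>> drive_tool([
  [0,0,0,0,0,-0.01,-1],
  [0,0,0,0,0,-0.02,-1],
  [0,0,0,0,0,-0.02,-1],
])

```text
time_s: 13.92
tool_pos: [504.9, -294.9, 55.7]
orientation: [[0.963, -0.268, 0.003], [-0.268, -0.963, -0.003], [0.004, 0.002, -1.0]]
contact_force: [-19.1, 12.3, 67.6]
gripper_width: 0.1
gripper_force: 33.8
```

Shut fingertips touch the stone at a TCP reading of about 56, so the real tips sit about 24 mm above the reported TCP. The open-finger geometry in w1 gives the same result (+37 mm open). I'll back off, open, and grip lower.

>>> drive_tool([
  [0,0,0,0,0,0.05,-1],
  [0,0,0,0,0,0.15,-1],
  [0,0,0,0,0,0.3,-1],
  [0,0,0,0,0,0.3,1],
  [0,0,0,0,0,0.3,1],
  [0,0,0,0,0,0.3,1],
  [0,0,0,0,0,0.3,1],
  [0,0,0,0,0,0.3,1],
  [0,0,0,0,0,0.3,1],
])

```text
time_s: 14.67
tool_pos: [504.5, -294.5, 86.7]
orientation: [[0.963, -0.268, -0.001], [-0.268, -0.963, 0.001], [-0.001, -0.0, -1.0]]
contact_force: [0.3, 0.7, -0.9]
gripper_width: 72.1
gripper_force: 0.0
```

```bash
python3 shot.py w7; python3 - <<'E'
from quad import *
im=cv2.imread("pics/w7.png");c=cam("w7");h=cv2.cvtColor(im,cv2.COLOR_BGR2HSV)
m=cv2.inRange(h,(3,110,90),(18,255,255))
n,l,st,ce=cv2.connectedComponentsWithStats(m);i=1+st[1:,4].argmax();print(st[i])
m=(l==i)
for r in(20,60,120,180,240,300,340,380):
    x=np.where(m[r])[0]
    if len(x):print(r,x.min(),x.max())
t=np.where(m[:,st[i][0]+st[i][2]//2])[0];print(t.min())
o=robot.observe();print(o["tool_pos"],o["contact_force"],o["gripper_width"])
E
```

```text
[  319   154   154   366 50502]
180 320 472
240 322 469
300 325 466
340 326 464
380 328 462
155
[ 504.5 -294.6   86.8] [ 0.2 -0.2  0.4] 78.93866305473742
```

>>> drive_tool([
  [0,0,0,0,0,-0.05,1],
  [0,0,0,0,0,-0.15,1],
  [0,0,0,0,0,-0.25,1],
  [0,0,0,0,0,-0.35,1],
  [0,0,0,0,0,-0.4,1],
  [0,0,0,0,0,-0.43,1],
  [0,0,0,0,0,-0.43,1],
  [0,0,0,0,0,-0.43,1],
])

```text
time_s: 15.38
tool_pos: [504.8, -294.8, 35.9]
orientation: [[0.963, -0.268, 0.0], [-0.268, -0.963, -0.0], [0.0, 0.0, -1.0]]
contact_force: [0.6, 0.4, 0.6]
gripper_width: 85.6
gripper_force: 0.0
```

>>> drive_tool([
  [0,0,0,0,0,0,-1],
  [0,0,0,0,0,0,-1],
  [0,0,0,0,0,0,-1],
  [0,0,0,0,0,0,-1],
  [0,0,0,0,0,0,-1],
  [0,0,0,0,0,0,-1],
], squeeze=80)

```text
time_s: 15.88
tool_pos: [505.0, -294.8, 36.5]
orientation: [[0.963, -0.268, 0.001], [-0.268, -0.963, -0.001], [0.001, 0.0, -1.0]]
contact_force: [-1.6, 2.0, 8.6]
gripper_width: 48.0
gripper_force: 84.2
```

>>> drive_tool([
  [0,0,0,0,0,0.02,-1],
  [0,0,0,0,0,0.06,-1],
  [0,0,0,0,0,0.12,-1],
  [0,0,0,0,0,0.22,-1],
  [0,0,0,0,0,0.34,-1],
  [0,0,0,0,0,0.48,-1],
  [0,0,0,0,0,0.64,-1],
  [0,0,0,0,0,0.8,-1],
  [0,0,0,0,0,0.92,-1],
  [0,0,0,0,0,1,-1],
  [0,0,0,0,0,1,-1],
])

```text
time_s: 16.8
tool_pos: [505.4, -295.2, 157.8]
orientation: [[0.963, -0.268, 0.002], [-0.268, -0.963, -0.002], [0.003, 0.001, -1.0]]
contact_force: [0.1, -0.4, -3.4]
gripper_width: 48.2
gripper_force: 83.2
```

```bash
python3 shot.py w8; python3 - <<'E'
from quad import *
im=cv2.imread("pics/w8.png");c=cam("w8");h=cv2.cvtColor(im,cv2.COLOR_BGR2HSV)
m=cv2.inRange(h,(3,110,90),(18,255,255))
n,l,st,ce=cv2.connectedComponentsWithStats(m);i=1+st[1:,4].argmax();print(st[i]);m=(l==i)
for r in range(st[i][1],st[i][1]+60,8):
    x=np.where(m[r])[0];print(r,x.min(),x.max())
for x in(340,396,450):print(x,np.where(m[:,x])[0].min())
o=robot.observe();print(o["tool_pos"],o["contact_force"],o["gripper_width"])
t,s=robot.camera_info("top"),robot.camera_info("side")
quad("holder",[(t,[(185,253),(221,262),(178,393),(138,384)]),(s,[(305,495),(325,462),(453,526),(435,562)])],12)
E
```

```text
[  290   167   213   412 77059]
167 314 343
175 297 494
183 291 501
191 290 502
199 290 502
207 291 501
215 291 500
223 292 500
340 167
396 168
450 168
[ 505.  -295.   156.3] [ 0.4 -0.2 -3.8] 48.449055169999845
holder heights [ 5.3  4.5 -0.8  9.4] err [0.1 0.2 1.3 0.7]
  c [499.  319.8  12. ] yaw -15.25 -12.53 L 246.4 W 71.3
  c [498.3 325.7  12. ] yaw -15.33 -15.31 L 247.0 W 67.7
```

>>> drive_tool([
  [0,0,0,0,0.06,0.08,-1],
  [0,0,0,-0.02,0.2,0.2,-1],
  [0,0,0,-0.04,0.4,0.3,-1],
  [0,0,0,-0.07,0.6,0.37,-1],
  [0,0,0,-0.09,0.8,0.37,-1],
  [0,0,0,-0.11,1,0.37,-1],
])

```text
time_s: 17.35
tool_pos: [491.0, -173.1, 200.2]
orientation: [[0.963, -0.268, -0.0], [-0.268, -0.963, 0.0], [-0.0, -0.0, -1.0]]
contact_force: [1.2, 0.4, -3.8]
gripper_width: 48.1
gripper_force: 83.5
```

>>> drive_tool([
  [0,0,0,-0.02,0.2,0,-1],
  [0,0,0,-0.04,0.4,0,-1],
  [0,0,0,-0.07,0.6,0,-1],
  [0,0,0,-0.09,0.8,0,-1],
  [0,0,0,-0.11,1,0,-1],
])

```text
time_s: 17.77
tool_pos: [477.4, -53.1, 199.8]
orientation: [[0.963, -0.268, -0.001], [-0.268, -0.963, 0.0], [-0.001, -0.0, -1.0]]
contact_force: [1.2, -0.3, -3.9]
gripper_width: 48.1
gripper_force: 83.5
```

>>> drive_tool([
  [0,0,0,-0.02,0.2,0,-1],
  [0,0,0,-0.04,0.4,0,-1],
  [0,0,0,-0.07,0.6,0,-1],
  [0,0,0,-0.09,0.8,0,-1],
  [0,0,0,-0.11,1,0,-1],
])

```text
time_s: 18.18
tool_pos: [452.3, -9.1, 200.1]
orientation: [[0.976, -0.219, 0.006], [-0.219, -0.975, 0.03], [-0.001, -0.031, -1.0]]
contact_force: [0.1, -0.2, -3.4]
gripper_width: 48.2
gripper_force: 83.5
```

>>> drive_tool([
  [0,0,0,-0.02,0.2,0,-1],
  [0,0,0,-0.04,0.4,0,-1],
  [0,0,0,-0.07,0.6,0,-1],
  [0,0,0,-0.09,0.75,0,-1],
  [0,0,0,-0.11,0.8,0,-1],
  [0,0,0,-0.11,0.8,0,-1],
  [0,0,0,-0.11,0.8,0,-1],
])

```text
time_s: 18.77
tool_pos: [429.3, 27.2, 200.3]
orientation: [[0.985, -0.17, 0.009], [-0.17, -0.983, 0.061], [-0.001, -0.062, -0.998]]
contact_force: [0.7, -0.6, -2.7]
gripper_width: 48.3
gripper_force: 83.5
```

```bash
python3 shot.py w9
```

>>> drive_tool([
  [0,0,0,0.05,0.15,0,-1],
  [0,0,0,0.1,0.35,0,-1],
  [0,0,0,0.1,0.4,0,-1],
  [0,0,0,0.1,0.4,0,-1],
  [0,0,0,0.1,0.4,0,-1],
])

```text
time_s: 19.23
tool_pos: [437.4, 47.7, 200.1]
orientation: [[0.991, -0.135, 0.009], [-0.136, -0.987, 0.083], [-0.002, -0.083, -0.997]]
contact_force: [-0.1, 0.1, -3.7]
gripper_width: 48.0
gripper_force: 83.5
```

```bash
python3 shot.py w10; cd pics; python3 -c "
import cv2,numpy as np
a=cv2.imread('w9.png')[:480,0:400];b=cv2.imread('w10.png')[:480,0:400]
cv2.imwrite('c10.png',np.hstack([a,b]))"
```

```text
(no output)
```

View pics/c10.png

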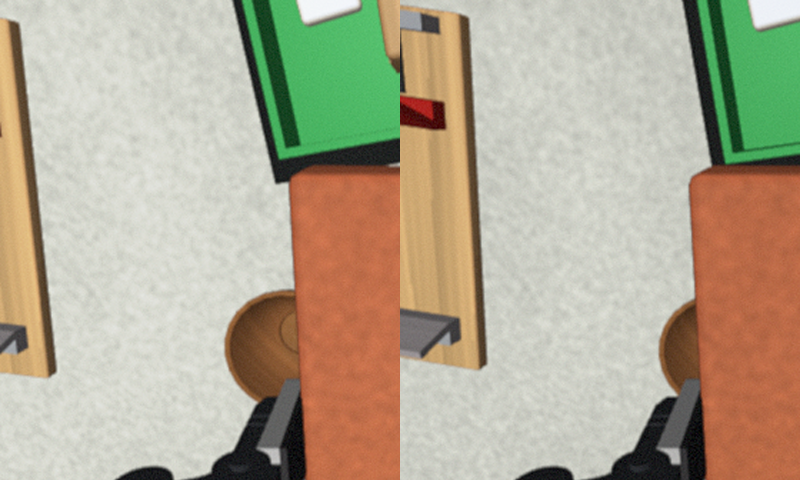

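```bash
python3 - <<'E'
from quad import *
o=robot.observe();print(o["qpos"].round(3),o["tool_pos"],o["time_s"]);print(o["orientation"].round(3))
print(o["ft_torque"],o["joint_efforts"])
E
```

```text
[-0.1  0.1 -0.3  1.2  0.1  3.1] [437.4  47.5 200.2] 19.2833
[[ 1.  -0.1  0. ]
 [-0.1 -1.   0.1]
 [-0.  -0.1 -1. ]]
[-0.1  0.  -0. ] [  0.4 -50.1  39.2   0.    0.4   0. ]
```

Joint 6 sits at its upper limit here. The stone is alike at both ends, so I'll give the tool a half turn (+180°).

>>> drive_tool([
  [0,0,0.1,0,0,0,-1],
  [0,0,0.2,0,0,0,-1],
  [0,0,0.3,0,0,0,-1],
  [0,0,0.4,0,0,0,-1],
  [0,0,0.5,0,0,0,-1],
  [0,0,0.6,0,0,0,-1],
  [0,0,0.7,0,0,0,-1],
  [0,0,0.8,0,0,0,-1],
  [0,0,0.9,0,0,0,-1],
  [0,0,1,0,0,0,-1],
  [0,0,1,0,0,0,-1],
])

```text
time_s: 20.2
tool_pos: [437.6, 47.4, 200.2]
orientation: [[0.61, 0.79, -0.067], [0.793, -0.608, 0.049], [-0.002, -0.083, -0.997]]
contact_force: [0.3, 0.3, -3.7]
gripper_width: 48.0
gripper_force: 83.6
```

```bash
python3 - <<'E'
from quad import *
np.set_printoptions(precision=3,suppress=True)
o=robot.observe();print(o["qpos"],o["tool_pos"],o["time_s"]);R=o["orientation"];print(R)
z=R[:,2];print("tilt corr rotvec units",np.cross(z,[0,0,-1])*57.3/60)
E
```

```text
[-0.108  0.171 -0.195  1.277  0.042  2.117] [437.572  47.365 200.238] 20.2
[[ 0.61   0.79  -0.067]
 [ 0.793 -0.608  0.049]
 [-0.002 -0.083 -0.997]]
tilt corr rotvec units [-0.047 -0.064 -0.   ]
```

>>> drive_tool([
  [-0.02,-0.03,0,0,0.05,0,-1],
  [-0.047,-0.064,0,0.02,0.15,0,-1],
  [-0.047,-0.064,0,0.03,0.25,0,-1],
  [-0.047,-0.064,0,0.04,0.3,0,-1],
  [-0.047,-0.064,0,0.04,0.3,0,-1],
  [-0.047,-0.064,0,0.04,0.3,0,-1],
])

```text
time_s: 20.7
tool_pos: [442.3, 83.3, 200.2]
orientation: [[0.614, 0.789, -0.001], [0.789, -0.614, 0.001], [0.0, -0.001, -1.0]]
contact_force: [0.4, -1.0, -3.7]
gripper_width: 48.3
gripper_force: 83.8
```

>>> drive_tool([
  [0,0,0.1,0,0.06,0,-1],
  [0,0,0.2,0,0.12,0,-1],
  [0,0,0.3,0,0.2,0,-1],
  [0,0,0.4,0,0.3,0,-1],
  [0,0,0.5,0,0.4,0,-1],
  [0,0,0.6,0,0.45,0,-1],
  [0,0,0.7,0,0.5,0,-1],
  [0,0,0.8,0.01,0.55,0,-1],
  [0,0,0.9,0.02,0.6,0,-1],
  [0,0,0.936,0.02,0.6,0,-1],
  [0,0,0.936,0.02,0.6,0,-1],
])

```text
time_s: 21.62
tool_pos: [444.9, 154.9, 200.0]
orientation: [[-0.315, 0.949, -0.001], [0.949, 0.315, 0.0], [0.0, -0.001, -1.0]]
contact_force: [0.2, 0.3, -3.8]
gripper_width: 47.8
gripper_force: 83.8
```

>>> drive_tool([
  [0,0,0.1,0,0.06,0,-1],
  [0,0,0.2,0,0.12,0,-1],
  [0,0,0.3,0,0.2,0,-1],
  [0,0,0.4,0,0.25,0,-1],
  [0,0,0.5,0,0.3,0,-1],
  [0,0,0.6,0,0.35,0,-1],
  [0,0,0.7,0,0.35,0,-1],
  [0,0,0.8,0.01,0.35,0,-1],
  [0,0,0.9,0.02,0.35,0,-1],
  [0,0,0.936,0.02,0.35,0,-1],
  [0,0,0.936,0.02,0.35,0,-1],
])

```text
time_s: 22.53
tool_pos: [447.3, 196.8, 200.1]
orientation: [[-0.963, 0.269, -0.001], [0.269, 0.963, -0.0], [0.001, -0.001, -1.0]]
contact_force: [-0.1, -0.2, -3.8]
gripper_width: 48.0
gripper_force: 83.8
```

```bash
python3 shot.py w11; python3 - <<'E'
from quad import *
np.set_printoptions(precision=3,suppress=True)
o=robot.observe();print(o["qpos"],o["tool_pos"],o["time_s"],o["gripper_width"]);R=o["orientation"];print(R)
c=cam("w11")
a=np.radians(-15.3);R2=np.array([[np.cos(a),-np.sin(a)],[np.sin(a),np.cos(a)]])
for p in((-113,-37),(-113,37),(137,37),(137,-37)):
    X=np.array([487.1,325.2])+R2@np.array(p);print(p,X,proj(c,[*X,12])/.7)
E
```

```text
[ 0.248  0.204 -0.149  1.219 -0.     0.522] [447.215 196.845 200.155] 22.5833 48.02360450507456
[[-0.963  0.271 -0.001]
 [ 0.271  0.963 -0.   ]
 [ 0.001 -0.001 -1.   ]]
(-113, -37) [368.342 319.329] [552.975  67.199]
(-113, 37) [387.868 390.706] [674.773  66.676]
(137, 37) [629.008 324.738] [622.267 426.371]
(137, -37) [609.481 253.361] [523.889 426.668]
```

>>> drive_tool([
  [0,0,0,0.1,-0.12,0,-1],
  [0,0,0,0.2,-0.25,0,-1],
  [0,0,0,0.2,-0.25,0,-1],
  [0,0,0,0.2,-0.25,0,-1],
  [0,0,0,0.2,-0.25,0,-1],
])

```text
time_s: 23.0
tool_pos: [470.8, 167.3, 200.2]
orientation: [[-0.963, 0.27, -0.001], [0.27, 0.963, -0.0], [0.001, -0.0, -1.0]]
contact_force: [-0.1, 0.5, -4.1]
gripper_width: 48.8
gripper_force: 83.8
```

```bash
python3 shot.py w12; cd pics; python3 -c "
import cv2,numpy as np
a=cv2.imread('w11.png')[:500,380:780];b=cv2.imread('w12.png')[:500,400:800]
cv2.imwrite('c12.png',np.hstack([a,b]))"
```

```text
(no output)
```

View pics/c12.png

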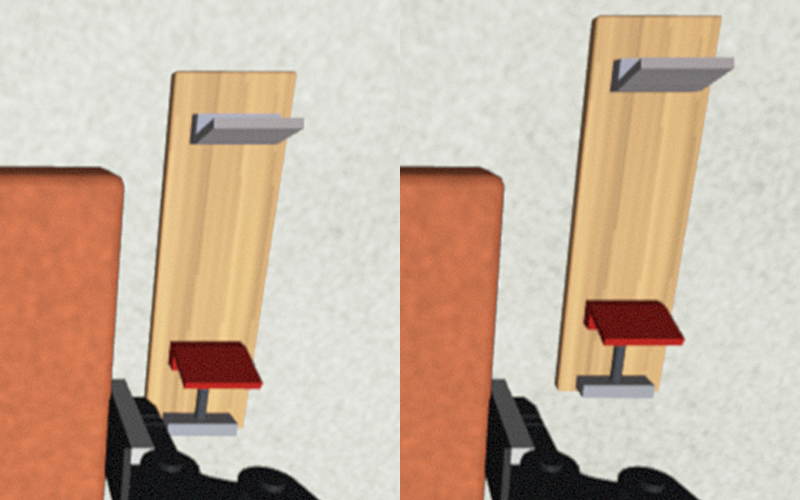

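c12, with w11 on the left (+380 px) and w12 on the right (true columns), shows the holder base. Its corners are at w11 (176,72), (296,72), (243,425) and w12 (597,16), (720,16), (660,388), (560,388). The stop's lower edge is at row 143 in w11 and 91 in w12; the jaw's upper edge is at row 342 and 300.

```bash
cat > hold.py <<'E'
from quad import *
from scipy.optimize import least_squares
a,b=cam("w11"),cam("w12")
B=[((-113,-37.5),(556,72),(597,16)),((-113,37.5),(676,72),(720,16)),((137,37.5),(623,425),(660,388)),((137,-37.5),None,(560,388))]
for m,p,q in B[:3]:print(m,*tri([(a,np.array(p)*.7),(b,np.array(q)*.7)]),plane(a,np.array(p)*.7,12)[:2],plane(b,np.array(q)*.7,12)[:2])
def W(v,m):
    c,s=np.cos(v[2]),np.sin(v[2]);return [v[0]+c*m[0]-s*m[1],v[1]+s*m[0]+c*m[1],v[3]]
def res(v):
    r=[]
    for m,p,q in B:
        for c,u in((a,p),(b,q)):
            if u:r+=list(proj(c,W(v,m))/.7-u)
    return r
s=least_squares(res,[487,325,-.267,12]);print(s.x[:2],np.degrees(s.x[2]),s.x[3],"res",np.array(s.fun))
s2=least_squares(lambda v:res([*v,12]),[487,325,-.267]);print("z fixed",s2.x[:2],np.degrees(s2.x[2]),np.abs(s2.fun).max())
v=[*s2.x,12]
def loc(P):
    d=np.array(P[:2])-v[:2];c,s_=np.cos(v[2]),np.sin(v[2]);return np.array([c*d[0]+s_*d[1],-s_*d[0]+c*d[1]])
for n,p,q in(("stop low L",(572,143),(612,91)),("stop low R",(660,143),(700,91)),("jaw up L",(551,342),(585,300)),("jaw up R",(620,342),(657,300))):
    print(n,[(z,loc(plane(a,np.array(p)*.7,z)),loc(plane(b,np.array(q)*.7,z))) for z in(12,24)],tri([(a,np.array(p)*.7),(b,np.array(q)*.7)])[0])
# stone end seen in hand
for n,c in(("w11",a),("w12",b)):
    im=cv2.imread(f"pics/{n}.png");h=cv2.cvtColor(im,cv2.COLOR_BGR2HSV);m=cv2.inRange(h,(3,120,60),(14,255,255));m[:,:250]=0;m[:,520:]=0
    x=[np.where(m[100:,k])[0].min()+100 for k in(320,396,470)];r=[np.where(m[k])[0][[0,-1]] for k in(185,200,300)];print(x,r)
E
python3 hold.py; python3 -c "
from h import *
o=robot.observe();print(o['tool_pos'],o['orientation'][:2,0])"
```

```text
(-113, -37.5) [371.4 321.1   9.9] 0.19027394571286874 [371.5 320.6] [371.4 320.2]
(-113, 37.5) [391.1 392.8   8. ] 0.29035801864828764 [391.1 391.1] [390.9 390.3]
(137, 37.5) [623.1 323.5  19.1] 0.24702314402631578 [628.  325.4] [628.  326.4]
[490.2 328.5] -15.337496904248638 5.414862338234427 res [-0.5 -0.2 -0.5  0.9  0.4 -0.6  0.9  0.3  1.3 -0.9 -0.7  0.  -1.   0.4]
z fixed [489.2 326. ] -15.244054176562555 4.421631699206046
stop low L [(12, array([-70.4, -22.3]), array([-70.6, -22.7])), (24, array([-70.9, -26.1]), array([-70. , -27.3]))] [415.4 323.1  11. ]
stop low R [(12, array([-70.2,  33.5]), array([-70.2,  31.5])), (24, array([-70.7,  27.8]), array([-69.7,  25.1]))] [431.1 379.8   3.8]
jaw up L [(12, array([ 66.2, -23.9]), array([ 65.3, -25.2])), (24, array([ 61. , -27.7]), array([ 61.2, -29.7]))] [546.5 285.1  11.3]
jaw up R [(12, array([66.4, 25.2]), array([65.6, 24.8])), (24, array([61.2, 19.8]), array([61.5, 18.6]))] [557.7 331.5  15.6]
[np.int64(168), np.int64(168), np.int64(168)] [array([250, 502]), array([250, 502]), array([296, 495])]
[np.int64(100), np.int64(168), np.int64(168)] [array([250, 502]), array([266, 502]), array([295, 495])]
[470.75280361 167.53774433 200.23359939] [-0.96314973  0.26896486]
```

>>> drive_tool([
  [0,0,0,0.02,0.1,0,-1],
  [0,0,0,0.05,0.3,0,-1],
  [0,0,0,0.09,0.5,0,-1],
  [0,0,0,0.12,0.7,0,-1],
  [0,0,0.005,0.155,0.85,0,-1],
  [0,0,0.005,0.155,0.92,0,-1],
  [0,0,0.005,0.155,0.92,0,-1],
])

```text
time_s: 23.63
tool_pos: [489.1, 280.0, 199.9]
orientation: [[-0.965, 0.261, -0.001], [0.261, 0.965, -0.0], [0.001, -0.0, -1.0]]
contact_force: [-0.2, -0.7, -3.4]
gripper_width: 48.4
gripper_force: 83.9
```

>>> drive_tool([
  [0,0,0,0,0.15,0,-1],
  [0,0,0,0,0.3,0,-1],
  [0,0,0,0,0.4,0,-1],
  [0,0,0,0,0.4,0,-1],
  [0,0,0,0,0.4,0,-1],
  [0,0,0,0,0.4,0,-1],
])

```text
time_s: 24.13
tool_pos: [489.5, 325.1, 200.3]
orientation: [[-0.965, 0.263, -0.001], [0.263, 0.965, -0.001], [0.001, -0.001, -1.0]]
contact_force: [0.6, -0.4, -4.8]
gripper_width: 48.5
gripper_force: 84.1
```

```bash
python3 shot.py w13; python3 - <<'E'
from quad import *
o=robot.observe();print(o["tool_pos"],o["orientation"][:2,0],o["qpos"]);c=cam("w13")
im=cv2.imread("pics/w13.png");h=cv2.cvtColor(im,cv2.COLOR_BGR2HSV)
for r in range(60,160,8):
    m=h[r,:,1]>70;x=np.where(m[200:600])[0]+200
    print(r,(x.min(),x.max(),(x.min()+x.max())/2,len(x)) if len(x) else None)
m=cv2.inRange(h,(3,120,60),(14,255,255))
for r in(190,200,220,260,300):
    x=np.where(m[r,200:600])[0]+200;print(r,x.min(),x.max())
print("col 396 hsv down",[(r,*im[r,396]) for r in range(30,172,6)])
for X in((-113,0,12),(-70,0,12),(-70,0,24),(-70,25,24)):
    a=np.radians(-15.25);C,S=np.cos(a),np.sin(a);print(X,proj(c,[489.2+C*X[0]-S*X[1],326+S*X[0]+C*X[1],X[2]])/.7)
E
```

```text
[489.6 325.1 200.3] [-1.   0.3] [ 0.4  0.4  0.1  1.3 -0.   0.7]
60 (np.int64(339), np.int64(385), np.float64(362.0), 36)
68 (np.int64(336), np.int64(457), np.float64(396.5), 122)
76 (np.int64(337), np.int64(457), np.float64(397.0), 121)
84 (np.int64(337), np.int64(456), np.float64(396.5), 120)
92 (np.int64(337), np.int64(456), np.float64(396.5), 120)
100 (np.int64(337), np.int64(456), np.float64(396.5), 120)
108 (np.int64(337), np.int64(455), np.float64(396.0), 27)
116 (np.int64(338), np.int64(455), np.float64(396.5), 28)
124 (np.int64(338), np.int64(455), np.float64(396.5), 32)
132 (np.int64(338), np.int64(454), np.float64(396.0), 35)
140 (np.int64(338), np.int64(454), np.float64(396.0), 117)
148 (np.int64(338), np.int64(454), np.float64(396.0), 117)
156 (np.int64(338), np.int64(453), np.float64(395.5), 116)
190 290 502
200 291 502
220 292 500
260 294 497
300 296 495
col 396 hsv down [(30, np.uint8(191), np.uint8(202), np.uint8(198)), (36, np.uint8(188), np.uint8(196), np.uint8(195)), (42, np.uint8(179), np.uint8(188), np.uint8(185)), (48, np.uint8(185), np.uint8(192), np.uint8(189)
[... 436 characters left out ...]
int8(152), np.uint8(175)), (108, np.uint8(140), np.uint8(139), np.uint8(143)), (114, np.uint8(145), np.uint8(140), np.uint8(145)), (120, np.uint8(99), np.uint8(97), np.uint8(100)), (126, np.uint8(99), np.uint8(99), np.uint8(103)), (132, np.uint8(98), np.uint8(101), np.uint8(112)), (138, np.uint8(106), np.uint8(152), np.uint8(186)), (144, np.uint8(107), np.uint8(152), np.uint8(185)), (150, np.uint8(111), np.uint8(152), np.uint8(188)), (156, np.uint8(104), np.uint8(150), np.uint8(182)), (162, np.uint8(114), np.uint8(155), np.uint8(192)), (168, np.uint8(26), np.uint8(34), np.uint8(68))]
(-113, 0, 12) [395.1  58.8]
(-70, 0, 12) [395.  132.9]
(-70, 0, 24) [395.  133.4]
(-70, 25, 24) [436.  133.5]
```

```bash
python3 - <<'E'
from quad import *
c=cam("w13");o=robot.observe();p=o["tool_pos"];x=o["orientation"][:,0]
im=cv2.imread("pics/w13.png").astype(float)
print("rows 128-140 red-blue:",[(r,round((im[r,370:420,2]-im[r,370:420,0]).mean())) for r in range(128,144)])
print("rows 54-66",[(r,round((im[r,370:420,2]-im[r,370:420,0]).mean())) for r in range(54,67)])
print("rows 160-196",[(r,round(im[r,370:420,2].mean()),round(im[r,370:420,0].mean())) for r in range(160,196,2)])
for r,zs in((134,(12,18,24)),(135,(12,24)),(60,(12,)),(167,(212,217,222)),(190,(235,240,245))):
    print(r,[(z,round(float((plane(c,(396*.7,r*.7),z)-p)@x),2)) for z in zs])
E
```

```text
rows 128-140 red-blue: [(128, 3), (129, 3), (130, 1), (131, 0), (132, 9), (133, 27), (134, 50), (135, 70), (136, 76), (137, 77), (138, 77), (139, 76), (140, 76), (141, 76), (142, 76), (143, 76)]
rows 54-66 [(54, 7), (55, 7), (56, 6), (57, 5), (58, 6), (59, 16), (60, 37), (61, 62), (62, 78), (63, 78), (64, 78), (65, 77), (66, 76)]
rows 160-196 [(160, 185, 108), (162, 187, 109), (164, 178, 103), (166, 117, 61), (168, 68, 24), (170, 70, 23), (172, 77, 26), (174, 99, 34), (176, 124, 42), (178, 139, 48), (180, 146, 51), (182, 153, 55), (184, 161, 59), (186, 169, 64), (188, 172, 66), (190, 173, 66), (192, 172, 65), (194, 172, 65)]
134 [(12, 69.9), (18, 70.05), (24, 70.21)]
135 [(12, 69.29), (24, 69.62)]
60 [(12, 112.87)]
167 [(212, 66.14), (217, 66.56), (222, 66.97)]
190 [(235, 62.63), (240, 63.25), (245, 63.87)]
```

Stop and base end both put the TCP at holder x ≈ 0.1, and lateral offset and yaw are aligned. The stone's end is just clear of the stop, so I'm descending.

>>> drive_tool([
  [0,0,0,0,0.005,-0.05,-1],
  [0,0,0,0,0.005,-0.2,-1],
  [0,0,0,0,0.005,-0.4,-1],
  [0,0,0,0,0.005,-0.6,-1],
  [0,0,0,0,0.005,-0.8,-1],
  [0,0,0,0,0.005,-0.93,-1],
  [0,0,0,0,0.005,-1,-1],
  [0,0,0,0,0.005,-1,-1],
])

```text
time_s: 24.85
tool_pos: [488.8, 325.6, 78.6]
orientation: [[-0.965, 0.263, -0.003], [0.263, 0.965, -0.002], [0.002, -0.002, -1.0]]
contact_force: [-1.0, -0.3, -3.9]
gripper_width: 48.2
gripper_force: 84.0
```

>>> drive_tool([
  [0,0,0,0,0,-0.05,-1],
  [0,0,0,0,0,-0.12,-1],
  [0,0,0,0,0,-0.2,-1],
  [0,0,0,0,0,-0.28,-1],
  [0,0,0,0,0,-0.34,-1],
  [0,0,0,0,0,-0.38,-1],
  [0,0,0,0,0,-0.4,-1],
  [0,0,0,0,0,-0.4,-1],
])

```text
time_s: 25.52
tool_pos: [489.4, 326.3, 31.7]
orientation: [[-0.965, 0.262, -0.001], [0.262, 0.965, -0.001], [0.001, -0.001, -1.0]]
contact_force: [-0.6, 0.8, -3.6]
gripper_width: 47.9
gripper_force: 84.1
```

>>> drive_tool([
  [0,0,0,0,0,-0.02,-1],
  [0,0,0,0,0,-0.04,-1],
  [0,0,0,0,0,-0.06,-1],
  [0,0,0,0,0,-0.08,-1],
  [0,0,0,0,0,-0.1,-1],
  [0,0,0,0,0,-0.12,-1],
  [0,0,0,0,0,-0.12,-1],
])

```text
time_s: 26.1
tool_pos: [489.2, 326.6, 17.5]
orientation: [[-0.965, 0.262, -0.001], [0.262, 0.965, -0.0], [0.001, -0.0, -1.0]]
contact_force: [-3.9, 2.2, 2.1]
gripper_width: 48.6
gripper_force: 84.8
```

>>> drive_tool([
  [0,0,0,0,0,-0.02,-1],
  [0,0,0,0,0,-0.04,-1],
  [0,0,0,0,0,-0.06,-1],
  [0,0,0,0,0,-0.08,-1],
  [0,0,0,0,0,-0.1,-1],
  [0,0,0,0,0,-0.1,-1],
])

```text
time_s: 26.6
tool_pos: [489.1, 326.7, 5.6]
orientation: [[-0.965, 0.262, -0.001], [0.262, 0.965, 0.0], [0.001, -0.0, -1.0]]
contact_force: [-6.6, 2.8, 4.0]
gripper_width: 48.3
gripper_force: 85.0
```

>>> drive_tool([
  [0,0,0,0,0,-0.02,-1],
  [0,0,0,0,0,-0.04,-1],
  [0,0,0,0,0,-0.05,-1],
  [0,0,0,0,0,-0.05,-1],
])

```text
time_s: 26.93
tool_pos: [488.6, 326.5, -0.8]
orientation: [[-0.965, 0.262, -0.003], [0.262, 0.965, -0.0], [0.002, -0.001, -1.0]]
contact_force: [-6.7, 2.4, -1.6]
gripper_width: 48.0
gripper_force: 84.4
```

Side force of about 7 N implies the jaw is open roughly 8 mm, so the stone is about 3 mm off the stop, as the camera suggested. I'll shift it toward the stop, then press.

>>> drive_tool([
  [0,0,0,-0.008,0.002,-0.01,-1],
  [0,0,0,-0.016,0.004,-0.02,-1],
  [0,0,0,-0.02,0.005,-0.02,-1],
  [0,0,0,-0.02,0.005,-0.02,-1],
])

```text
time_s: 27.27
tool_pos: [486.7, 327.0, -3.0]
orientation: [[-0.965, 0.262, -0.002], [0.262, 0.965, -0.0], [0.001, -0.001, -1.0]]
contact_force: [-3.2, 2.1, -3.8]
gripper_width: 48.0
gripper_force: 83.9
```

>>> drive_tool([
  [0,0,0,0,0,-0.01,-1],
  [0,0,0,0,0,-0.02,-1],
  [0,0,0,0,0,-0.025,-1],
  [0,0,0,0,0,-0.025,-1],
])

```text
time_s: 27.6
tool_pos: [486.7, 327.1, -5.7]
orientation: [[-0.965, 0.262, -0.002], [0.262, 0.965, -0.0], [0.001, -0.001, -1.0]]
contact_force: [-5.3, 2.1, -1.4]
gripper_width: 48.4
gripper_force: 84.4
```

>>> drive_tool([
  [0,0,0,0,0,-0.01,-1],
  [0,0,0,0,0,-0.02,-1],
  [0,0,0,0,0,-0.02,-1],
])

```text
time_s: 27.85
tool_pos: [486.9, 327.1, -6.5]
orientation: [[-0.965, 0.262, -0.0], [0.262, 0.965, 0.0], [0.0, 0.0, -1.0]]
contact_force: [-12.8, -2.3, 24.7]
gripper_width: 48.1
gripper_force: 87.3
```

>>> drive_tool([
  [0,0,0,0,0,0.01,-1],
  [0,0,0,0,0,0.01,1],
  [0,0,0,0,0,0.01,1],
  [0,0,0,0,0,0.01,1],
  [0,0,0,0,0,0.01,1],
  [0,0,0,0,0,0.01,1],
  [0,0,0,0,0,0.1,1],
  [0,0,0,0,0,0.3,1],
  [0,0,0,0,0,0.6,1],
  [0,0,0,0,0,0.9,1],
  [0,0,0,0,0,1,1],
])

```text
time_s: 28.77
tool_pos: [488.8, 327.8, 116.8]
orientation: [[-0.965, 0.262, 0.004], [0.262, 0.965, 0.002], [-0.004, 0.003, -1.0]]
contact_force: [0.5, -0.0, 0.2]
gripper_width: 85.3
gripper_force: 0.0
```

>>> drive_tool([
  [0,0,0,0.1,-0.03,0.3,1],
  [0,0,0,0.2,-0.06,0.6,1],
  [0,0,0,0.35,-0.1,0.8,1],
  [0,0,0,0.5,-0.14,0.8,1],
  [0,0,0,0.5,-0.14,0.8,1],
  [0,0,0,0.5,-0.14,0.8,1],
])

```text
time_s: 29.27
tool_pos: [547.7, 309.9, 207.5]
orientation: [[-0.965, 0.263, -0.001], [0.263, 0.965, -0.0], [0.001, -0.001, -1.0]]
contact_force: [0.3, 0.2, -0.1]
gripper_width: 85.3
gripper_force: 0.0
```

```bash
python3 shot.py w14; python3 - <<'E'
from quad import *
o=robot.observe();print(o["tool_pos"],o["contact_force"]);c=cam("w14")
im=cv2.imread("pics/w14.png");h=cv2.cvtColor(im,cv2.COLOR_BGR2HSV)
a=np.radians(-15.25);C,S=np.cos(a),np.sin(a)
W=lambda X:[489.2+C*X[0]-S*X[1],326+S*X[0]+C*X[1],X[2]]
for X in((-70,0,37),(70,0,37),(0,25,37),(0,-25,37),(-80,0,54),(77,0,54),(82,0,54),(70,-25,24)):print(X,proj(c,W(X))/.7)
m=((cv2.inRange(h,(3,120,60),(14,255,255))>0)&(im[:,:,1]>55)).astype(np.uint8);n,l,st,ce=cv2.connectedComponentsWithStats(m);i=1+st[1:,4].argmax();print("stone",st[i],ce[i])
y,x=np.where(l==i);r=cv2.minAreaRect(np.c_[x,y].astype(np.float32));print(r)
mr=cv2.inRange(h,(0,180,60),(3,255,255))|cv2.inRange(h,(175,150,60),(180,255,255));n,l,st,ce=cv2.connectedComponentsWithStats(mr);i=1+st[1:,4].argmax();print("red",st[i])
print([(r,*[int(v) for v in im[r,396]]) for r in range(60,480,10)])
E
```

```text
[546.9 310.1 207.3] [-0.8  0.  -0.4]
(-70, 0, 37) [393.9  22.6]
(70, 0, 37) [393.8 262.9]
(0, 25, 37) [435.2 150.8]
(0, -25, 37) [352.5 150.7]
(-80, 0, 54) [393.8  -3.9]
(77, 0, 54) [393.8 280.8]
(82, 0, 54) [393.8 288.5]
(70, -25, 24) [356.5 257.9]
stone [  353    25    88   252 19564] [396.2 140.7]
((396.5, 150.5), (251.0, 87.0), 90.0)
red [ 355  262   77   35 2160]
[(60, 56, 83, 151), (70, 54, 81, 149), (80, 53, 81, 149), (90, 56, 81, 149), (100, 58, 86, 154), (110, 57, 85, 150), (120, 57, 84, 153), (130, 57, 86, 153), (140, 59, 85, 155), (150, 55, 81, 147), (160, 57, 83, 150), (170, 54, 84, 150), (180, 57, 86, 155), (190, 55, 82, 147), (200, 62, 88, 154), (210, 56, 82, 147), (220, 58, 84, 152), (230, 58, 86, 152), (240, 64, 90, 159), (250, 65, 90, 160), (260, 56, 84, 150), (270, 21, 24, 75), (280, 2, 16, 71), (290, 24, 27, 137), (300, 58, 57, 53), (310, 58, 54, 53), (320, 59, 53, 52), (330, 50, 46, 49), (340, 142, 127, 125), (350, 156, 164, 161), (360, 152, 161, 156), (370, 156, 166, 164), (380, 149, 154, 153), (390, 156, 167, 164), (400, 152, 161, 157), (410, 153, 164, 160), (420, 146, 156, 152), (430, 156, 160, 160), (440, 157, 167, 165), (450, 148, 156, 152), (460, 150, 159, 157), (470, 157, 162, 163)]
```

>>> drive_tool([
  [0,0,0.05,0.02,-0.15,0,1],
  [0,0,0.1,0.08,-0.4,0,1],
  [0,0,0.16,0.12,-0.7,0,1],
  [0,0,0.22,0.15,-1,0,1],
  [0,0,0.253,0.15,-1,0,1],
])

```text
time_s: 29.73
tool_pos: [564.7, 185.9, 207.7]
orientation: [[-1.0, 0.0, -0.001], [0.0, 1.0, -0.002], [0.001, -0.002, -1.0]]
contact_force: [-0.5, -0.7, -0.4]
gripper_width: 85.4
gripper_force: 0.0
```

>>> drive_tool([
  [0,0,0,0.05,-0.3,0,1],
  [0,0,0,0.1,-0.6,0,1],
  [0,0,0,0.15,-0.9,0,1],
  [0,0,0,0.15,-1,0,1],
  [0,0,0,0.15,-1,0,1],
])

```text
time_s: 30.15
tool_pos: [582.5, 68.2, 207.6]
orientation: [[-1.0, 0.003, -0.002], [0.003, 1.0, -0.001], [0.002, -0.001, -1.0]]
contact_force: [0.4, 0.5, -0.0]
gripper_width: 85.9
gripper_force: 0.0
```

>>> drive_tool([
  [0,0,0,0.05,-0.25,0,1],
  [0,0,0,0.1,-0.4,0,1],
  [0,0,0,0.15,-0.48,0,1],
  [0,0,0,0.15,-0.48,0,1],
  [0,0,0,0.15,-0.48,0,1],
  [0,0,0,0.15,-0.48,0,1],
])

```text
time_s: 30.65
tool_pos: [600.9, 14.0, 207.9]
orientation: [[-1.0, -0.0, -0.001], [-0.0, 1.0, -0.0], [0.001, -0.0, -1.0]]
contact_force: [0.2, 0.2, -0.3]
gripper_width: 85.4
gripper_force: 0.0
```

```bash
python3 shot.py w15; python3 - <<'E'
from quad import *
np.set_printoptions(precision=3,suppress=True)
o=robot.observe();p=o["tool_pos"];R=o["orientation"];print(p,R[:,0],R[:,2]);c=cam("w15")
im=cv2.imread("pics/w15.png");h=cv2.cvtColor(im,cv2.COLOR_BGR2HSV)
mg=cv2.inRange(h,(45,80,40),(85,255,255));y,x=np.where(mg);print("green bbox",x.min(),x.max(),y.min(),y.max())
m=cv2.inRange(h,(8,70,90),(22,200,255));n,l,st,ce=cv2.connectedComponentsWithStats(m)
for i in 1+np.argsort(-st[1:,4])[:2]:
    print(st[i]);yy,xx=np.where(l==i)
    for r in np.linspace(yy.min()+8,yy.max()-8,6).astype(int):q=xx[yy==r];print(r,q.min(),q.max())
for X in((665,12.6,103),(602,5.6,103),(602,19.6,103),(502,-67,53),(502,92,53)):print(X,proj(c,X)/.7)
E
```

```text
[600.888  14.01  208.03 ] [-1.    -0.001  0.001] [-0.001 -0.    -1.   ]
green bbox 247 745 78 515
[ 212  534  269   31 6664]
542 213 480
544 215 480
547 216 480
550 219 480
553 220 480
556 222 479
[ 379  149   26  238 5868]
157 379 404
201 379 404
245 380 404
289 380 404
333 381 404
378 381 404
(665, 12.6, 103) [391.123 386.861]
(602, 5.6, 103) [377.718 279.105]
(602, 19.6, 103) [404.391 279.147]
(502, -67, 53) [248.236  80.654]
(502, 92, 53) [534.531  81.134]
```

>>> drive_tool([
  [0,0,0,0,-0.005,-0.15,1],
  [0,0,0,0,-0.005,-0.4,1],
  [0,0,0,0,-0.005,-0.7,1],
  [0,0,0,0,-0.005,-0.9,1],
  [0,0,0,0,-0.005,-1,1],
  [0,0,0,0,-0.005,-1,1],
])

```text
time_s: 31.2
tool_pos: [599.3, 13.3, 85.5]
orientation: [[-1.0, -0.0, -0.005], [-0.0, 1.0, 0.0], [0.005, 0.0, -1.0]]
contact_force: [0.4, 0.4, -0.2]
gripper_width: 85.3
gripper_force: 0.0
```

>>> drive_tool([
  [0,0,0,0,0,-0.07,1],
  [0,0,0,0,0,-0.14,1],
  [0,0,0,0,0,-0.2,1],
  [0,0,0,0,0,-0.2,1],
  [0,0,0,0,0,-0.2,1],
])

```text
time_s: 31.62
tool_pos: [601.2, 12.1, 64.1]
orientation: [[-1.0, 0.001, -0.001], [0.001, 1.0, -0.0], [0.001, -0.0, -1.0]]
contact_force: [0.8, 0.2, 1.0]
gripper_width: 85.4
gripper_force: 0.0
```

>>> drive_tool([
  [0,0,0,0,0,0,-1],
  [0,0,0,0,0,0,-1],
  [0,0,0,0,0,0,-1],
  [0,0,0,0,0,0,-1],
  [0,0,0,0,0,0,-1],
  [0,0,0,0,0,0,-1],
  [0,0,0,0,0,0,-1],
  [0,0,0,0,0,0,-1],
], squeeze=70)

```text
time_s: 32.28
tool_pos: [601.4, 12.1, 64.3]
orientation: [[-1.0, 0.001, -0.0], [0.001, 1.0, -0.0], [0.0, -0.0, -1.0]]
contact_force: [-0.8, 1.0, 4.3]
gripper_width: 12.4
gripper_force: 69.3
```

>>> drive_tool([
  [0,0,0,0,0,0.02,-1],
  [0,0,0,0,0,0.07,-1],
  [0,0,0,0,0,0.15,-1],
  [0,0,0,0,0,0.26,-1],
  [0,0,0,0,0,0.38,-1],
  [0,0,0,0,0,0.52,-1],
  [0,0,0,0,0,0.66,-1],
  [0,0,0,0,0,0.79,-1],
  [0,0,0,0,0,0.89,-1],
  [0,0,0,0,0,0.96,-1],
  [0,0,0,0,0,1,-1],
  [0,0,0,0,0,1,-1],
])

```text
time_s: 33.28
tool_pos: [601.6, 12.0, 185.0]
orientation: [[-1.0, 0.001, 0.001], [0.001, 1.0, -0.001], [-0.001, -0.001, -1.0]]
contact_force: [-0.5, -0.7, -3.8]
gripper_width: 12.3
gripper_force: 68.5
```

>>> drive_tool([
  [0,0,0,-0.01,-0.02,0.01,-1],
  [0,0,-0.01,-0.02,-0.08,0.04,-1],
  [0,0,-0.01,-0.05,-0.17,0.08,-1],
  [0,0,-0.02,-0.08,-0.28,0.13,-1],
  [0,0,-0.03,-0.11,-0.39,0.18,-1],
  [0,0,-0.03,-0.15,-0.5,0.23,-1],
  [0,0,-0.04,-0.19,-0.61,0.27,-1],
  [0,0,-0.05,-0.22,-0.71,0.3,-1],
  [0,0,-0.05,-0.24,-0.79,0.3,-1],
  [0,0,-0.06,-0.25,-0.85,0.3,-1],
  [0,0,-0.06,-0.26,-0.88,0.3,-1],
  [0,0,-0.06,-0.26,-0.88,0.3,-1],
])

```text
time_s: 34.28
tool_pos: [569.8, -94.2, 219.7]
orientation: [[-0.998, 0.064, -0.001], [0.064, 0.998, -0.0], [0.001, -0.0, -1.0]]
contact_force: [0.3, -0.1, -3.3]
gripper_width: 12.4
gripper_force: 68.5
```

>>> drive_tool([
  [0,0,0,-0.01,-0.02,0,-1],
  [0,0,-0.01,-0.02,-0.08,0,-1],
  [0,0,-0.01,-0.05,-0.17,0,-1],
  [0,0,-0.02,-0.08,-0.28,0,-1],
  [0,0,-0.03,-0.11,-0.39,0,-1],
  [0,0,-0.03,-0.15,-0.5,0,-1],
  [0,0,-0.04,-0.19,-0.61,0,-1],
  [0,0,-0.05,-0.22,-0.71,0,-1],
  [0,0,-0.05,-0.24,-0.79,0,-1],
  [0,0,-0.06,-0.25,-0.85,0,-1],
  [0,0,-0.06,-0.26,-0.88,0,-1],
  [0,0,-0.06,-0.26,-0.88,0,-1],
])

```text
time_s: 35.28
tool_pos: [538.7, -199.9, 220.0]
orientation: [[-0.992, 0.127, -0.0], [0.127, 0.992, -0.0], [0.0, -0.0, -1.0]]
contact_force: [-0.5, 0.5, -4.7]
gripper_width: 12.3
gripper_force: 68.4
```

>>> drive_tool([
  [0,0,0,-0.01,-0.02,0,-1],
  [0,0,-0.01,-0.02,-0.08,0,-1],
  [0,0,-0.01,-0.05,-0.17,0,-1],
  [0,0,-0.02,-0.08,-0.28,0,-1],
  [0,0,-0.03,-0.11,-0.39,0,-1],
  [0,0,-0.03,-0.15,-0.5,0,-1],
  [0,0,-0.04,-0.19,-0.61,0,-1],
  [0,0,-0.05,-0.22,-0.71,0,-1],
  [0,0,-0.05,-0.24,-0.79,0,-1],
  [0,0,-0.06,-0.25,-0.85,0,-1],
  [0,0,-0.06,-0.26,-0.875,0,-1],
  [0,0,-0.06,-0.26,-0.875,0,-1],
])

```text
time_s: 36.28
tool_pos: [507.5, -304.7, 219.9]
orientation: [[-0.982, 0.189, -0.001], [0.189, 0.982, -0.0], [0.001, -0.0, -1.0]]
contact_force: [0.4, -1.1, -4.1]
gripper_width: 12.2
gripper_force: 68.5
```

```bash
python3 shot.py w16; python3 - <<'E'
from quad import *
o=robot.observe();p=o["tool_pos"];R=o["orientation"];print(p,np.degrees(np.arctan2(R[1,0],R[0,0])),o["contact_force"],o["gripper_width"],o["time_s"]);c=cam("w16")
t=robot.grab_frame("top")[...,::-1];cv2.imwrite("pics/top16.png",cv2.resize(t,(800,600)))
im=cv2.imread("pics/w16.png");h=cv2.cvtColor(im,cv2.COLOR_BGR2HSV)
for n,im_,hs in(("green",h,(45,80,40,85,255,255)),("blue",h,(100,120,40,125,255,255)),("blueTop",cv2.cvtColor(cv2.imread("pics/top16.png"),cv2.COLOR_BGR2HSV),(100,100,30,125,255,255))):
    m=cv2.inRange(im_,hs[:3],hs[3:]);nn,l,st,ce=cv2.connectedComponentsWithStats(m)
    for i in 1+np.argsort(-st[1:,4])[:2]:print(n,st[i])
# outer rim far(-x) edge of green: rows at a few columns
m=cv2.inRange(h,(45,80,40),(85,255,255))
for x in range(150,660,60):
    r=np.where(m[:,x])[0];print(x,r.min() if len(r) else None,end="; ")
z=p[2]-61.3+50
a=np.radians(-10.8);C,S=np.cos(a),np.sin(a)
for X in((-100,-80),(-100,80)):print(X,proj(c,[p[0]+C*X[0]-S*X[1],p[1]+S*X[0]+C*X[1],z])/.7)
E
```

```text
[ 507.6 -304.2  220. ] 169.154054428284 [ 0.2  1.2 -3.7] 12.184499107705467 36.3333
green [   131     45    528    436 156329]
green [357 519  16  51 600]
blueTop [ 477  253   30  116 1162]
blueTop [508 373   9   4  16]
150 46; 210 46; 270 46; 330 46; 390 45; 450 46; 510 46; 570 46; 630 46; (-100, -80) [128.2  44.8]
(-100, 80) [660.   44.7]
```

>>> drive_tool([
  [0,0,0,0,0,-0.02,-1],
  [0,0,0,0,0,-0.07,-1],
  [0,0,0,0,0,-0.14,-1],
  [0,0,0,0,0,-0.22,-1],
  [0,0,0,0,0,-0.3,-1],
  [0,0,0,0,0,-0.37,-1],
  [0,0,0,0,0,-0.43,-1],
  [0,0,0,0,0,-0.47,-1],
  [0,0,0,0,0,-0.5,-1],
  [0,0,0,0,0,-0.52,-1],
  [0,0,0,0,0,-0.53,-1],
  [0,0,0,0,0,-0.53,-1],
])

```text
time_s: 37.38
tool_pos: [507.7, -304.2, 156.4]
orientation: [[-0.982, 0.188, -0.0], [0.188, 0.982, -0.0], [0.0, -0.0, -1.0]]
contact_force: [0.5, 0.4, -3.8]
gripper_width: 12.1
gripper_force: 68.5
```

>>> drive_tool([
  [0,0,0,0,0,-0.01,-1],
  [0,0,0,0,0,-0.02,-1],
  [0,0,0,0,0,-0.03,-1],
  [0,0,0,0,0,-0.04,-1],
  [0,0,0,0,0,-0.04,-1],
])

```text
time_s: 37.8
tool_pos: [507.6, -304.1, 151.4]
orientation: [[-0.982, 0.188, -0.001], [0.188, 0.982, -0.0], [0.001, -0.0, -1.0]]
contact_force: [0.4, 0.5, -3.6]
gripper_width: 12.4
gripper_force: 68.5
```

At 151.4 the foot is past the rim with no contact, so it's inside the mouth. Lowering the last 2–3 mm.

>>> drive_tool([
  [0,0,0,0,0,-0.01,-1],
  [0,0,0,0,0,-0.015,-1],
  [0,0,0,0,0,-0.02,-1],
  [0,0,0,0,0,-0.02,-1],
])

```text
time_s: 38.13
tool_pos: [507.7, -304.2, 149.4]
orientation: [[-0.982, 0.188, -0.0], [0.188, 0.982, -0.001], [0.0, -0.001, -1.0]]
contact_force: [-0.4, -0.0, -1.8]
gripper_width: 12.0
gripper_force: 68.7
```

>>> drive_tool([
  [0,0,0,0,0,-0.006,-1],
  [0,0,0,0,0,-0.006,0],
  [0,0,0,0,0,-0.006,1],
  [0,0,0,0,0,-0.006,1],
  [0,0,0,0,0,-0.006,1],
  [0,0,0,0,0,-0.006,1],
  [0,0,0,0,0,-0.006,1],
  [0,0,0,0,0,0.1,1],
  [0,0,0,0,0,0.3,1],
  [0,0,0,0,0,0.6,1],
  [0,0,0,0,0,0.9,1],
  [0,0,0,0,0,1,1],
])

```text
time_s: 39.13
tool_pos: [508.3, -304.7, 274.0]
orientation: [[-0.982, 0.188, 0.004], [0.188, 0.982, -0.004], [-0.004, -0.003, -1.0]]
contact_force: [0.2, -1.0, 0.3]
gripper_width: 85.3
gripper_force: 0.0
```

>>> drive_tool([
  [0,0,0,-0.2,0.1,0.2,1],
  [0,0,0,-0.4,0.2,0.4,1],
  [0,0,0,-0.6,0.3,0.4,1],
  [0,0,0,-0.8,0.3,0.4,1],
  [0,0,0,-0.8,0.3,0.4,1],
  [0,0,0,-0.8,0.3,0.4,1],
])

```text
time_s: 39.63
tool_pos: [411.0, -268.1, 317.9]
orientation: [[-0.982, 0.189, 0.0], [0.189, 0.982, -0.001], [-0.001, -0.001, -1.0]]
contact_force: [0.7, -0.0, -0.0]
gripper_width: 85.2
gripper_force: 0.0
```

```bash
python3 shot.py w17; python3 - <<'E'
from quad import *
o=robot.observe();print(o["tool_pos"],o["time_s"],o["contact_force"])
s=robot.grab_frame("side")[...,::-1];t=robot.grab_frame("top")[...,::-1]
C=np.zeros((600,800,3),np.uint8);I=cv2.INTER_CUBIC
C[:300,:400]=cv2.resize(s[110:215,240:380],(400,300),interpolation=I)      # pile, side
C[300:,:400]=cv2.resize(s[300:405,195:335],(400,300),interpolation=I)      # holder, side
C[:300,400:]=cv2.resize(t[40:295,70:440],(400,300),interpolation=I)        # top overview
C[300:,400:]=cv2.resize(cv2.imread("pics/w14.png")[0:345,220:680],(400,300),interpolation=I)
cv2.imwrite("pics/final.png",C)
E
```

```text
[ 411.7 -268.3  317.5] 39.6833 [ 0.1  0.2 -0.3]
```

View pics/final.png

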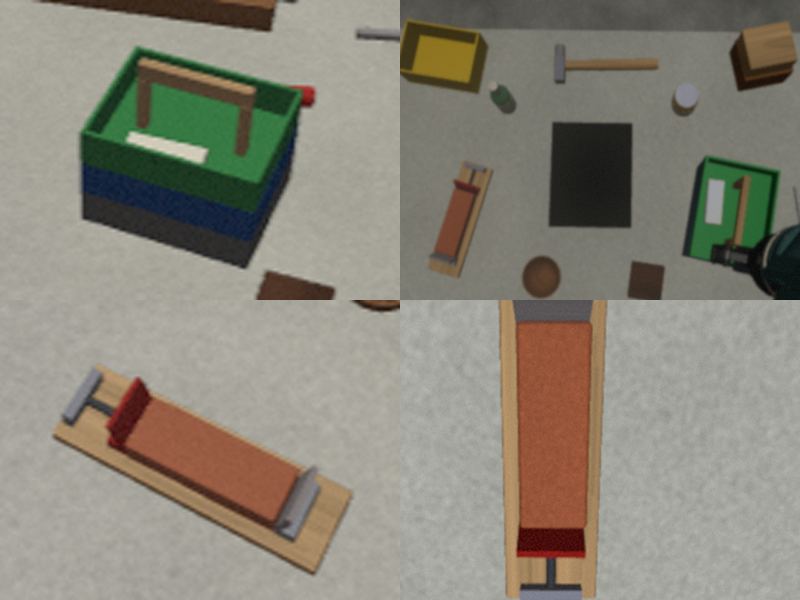

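The final composite shows the green tray nested squarely at (190,150) with the slip in it at (165,147). The stone lies flat between stop and jaw in both holder views, and the mat and bystanders are unchanged. Handing in.

```bash
python3 -c "
from rig import robot
print(robot.sign_off())"
```

```text
the job is handed in; nothing more can be done
None
```

The job is handed in at about 40 s: the stone is pressed flat in the holder with the jaw closed on it, and the green tray is back on the pile with the slip in it. One misjudged probe pressed the shut fingertips on the stone with about 68 N while it was in the blue tray, which is under the 120 N wrist limit but would count against the 40 N limit if that covers the fingers.

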